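Put the knocked watch bench back in order

TASK

The watchmaker's bench has been bumped. Lift the top tray off the pile and set it squarely in the middle of the rubber mat, lay all the loose watch cases flat in its compartments (dial up), and then lift the next tray off the pile and nest it on top as a dust cover, leaving the bottom tray where it is. Stand every tipped jar upright in the wooden lane, so that all the jars are standing there at the end, and leave the loupe and the oil bottle alone.

Things in the scene. Friction and masses are not known exactly. Their poses are not given: they have to be found in the camera images.
- mat: fixed flat dark rubber mat, 180 (x) x 140 (y) x 3 mm thick; origin at the centre of its underside; z up. It lies left or right of the middle of the bench, the tray pile on the other side.
- tray_top: top one of three identical stacked grey trays, 160 (x) x 120 (y) x 35 mm high, walls 5 mm, 160 g. Origin: centre of underside, z up. Lowest 5 mm is a foot 142 x 102 mm that drops into the rim below (4 mm play each side; trays nest 30 mm apart). Inner floor at z = 8 mm. A rib, 10 mm thick, along x at y = 0, up to z = 28 mm, makes two compartments 150 x 50 mm: pinch the rib.
- tray_middle: the second tray of the pile, same shape and axes as tray_top
- tray_bottom: the lowest tray of the pile, loose on the bench, same shape and axes as tray_top
- lane: fixed shallow wooden board, 90 (x) x 380 (y) mm, long axis across the robot's front; origin at the centre of its underside, z up. Its floor is at z = 10 mm; a lip 6 mm wide stands 4 mm above the floor all round, leaving 78 x 368 mm inside. The jars stand in one row along y, about 76 mm apart.
- jar_1: square brown jar, round black cap; lying tipped across the lane at the start, cap away from the robot; may be absent. Body 38 x 38 x 46 mm, cap 28 mm diameter x 12 mm, 58 mm over all, about 100 g. Origin half way along the 58 mm (29 mm from the base), z from base to cap; upright it is 39 mm above the lane's underside, lying 29 mm.
- jar_2: square brown jar, round black cap; lying tipped across the lane at the start, cap towards the robot; may be absent. Body 38 x 38 x 46 mm, cap 28 mm diameter x 12 mm, 58 mm over all, about 100 g. Origin half way along the 58 mm (29 mm from the base), z from base to cap; upright it is 39 mm above the lane's underside, lying 29 mm.
- jar_3: square brown jar, round black cap; lying tipped across the lane at the start, cap away from the robot; may be absent. Body 38 x 38 x 46 mm, cap 28 mm diameter x 12 mm, 58 mm over all, about 100 g. Origin half way along the 58 mm (29 mm from the base), z from base to cap; upright it is 39 mm above the lane's underside, lying 29 mm.
- jar_4: square brown jar, round black cap; upright at the start. Body 38 x 38 x 46 mm, cap 28 mm diameter x 12 mm, 58 mm over all, about 100 g. Origin half way along the 58 mm (29 mm from the base), z from base to cap; upright it is 39 mm above the lane's underside, lying 29 mm.
- jar_5: square brown jar, round black cap; upright at the start. Body 38 x 38 x 46 mm, cap 28 mm diameter x 12 mm, 58 mm over all, about 100 g. Origin half way along the 58 mm (29 mm from the base), z from base to cap; upright it is 39 mm above the lane's underside, lying 29 mm.
- case_1: round steel watch case, 36 mm diameter, 13 mm high, 50 g, white dial on top; lies flat on the bench; origin at the centre of its underside, z up (dial side). May be absent.
- case_2: round steel watch case, 36 mm diameter, 13 mm high, 50 g, white dial on top; lies flat on the bench; origin at the centre of its underside, z up (dial side). May be absent.
- case_3: round steel watch case, 36 mm diameter, 13 mm high, 50 g, white dial on top; lies flat on the bench; origin at the centre of its underside, z up (dial side). May be absent.
- loupe: small black eye loupe, 34 mm diameter, 30 mm high, beside one end of the lane; a bystander; origin at its underside
- oil_bottle: small round bottle, 36 mm diameter, 60 mm high, beside one end of the lane; a bystander; origin at its underside
Mind the look-alikes: they are no part of the job. Leave any purple look-alike of the tray_middle alone.

How it is judged:
By the outcome, as a careful person would: the job done as asked, in the order asked, and still so for the second after the job is handed in, with the robot touching nothing.
Of jar_1, jar_2, jar_3 only 2 to 3 are there at a start; the rules pass over those that are not, and their reading is None.
Of case_1, case_2, case_3 only 1 to 3 are there at a start; the rules pass over those that are not, and their reading is None.
At some moment in a run one of case_1, case_2, case_3 may be knocked a few centimetres aside while the robot is not near it.
Once in a run the grip may slacken for a moment while it holds something.
It also fails if it takes over 208 s, if anything falls off the work surface, if the arm or the gripper's body presses on something with over 40 N, if the wrist force passes 120 N, or if a joint passes its speed limit or range.

ROBOT

A 6-joint arm with a two-finger parallel gripper is mounted at the origin on the work surface. World frame = base frame: x ahead of the robot, y to its left, z up, the work surface at z = 0. Lengths are in m, angles in rad, forces in N, time in s.
With the tool pointing down it reaches from about 0.35 to 0.875 m from the base axis. Payload 4.2 kg.
Tool frame: the origin (TCP) lies between the finger pads; the fingertips stand 8 mm ahead of it and the grasp point (between the pads) lies 11 mm behind it; z points along the fingers, y is the line along which they close (so a half turn about z gives the same grasp; the last joint's range is limited). The gripper opens to 87 mm and grips with 3 to 60 N. Pads are 19 mm wide; open, the fingers measure 117 mm over their backs; the gripper's body (75 mm by 190 mm) begins 51 mm behind the grasp point.
Start: joints at [-0.928, 0.385, 0.008, 0, -1.194, -0.259], TCP at [0.234, -0.58, 0.231] pointing down, gripper open.
Joint ranges: [-3.14, 3.14], [-1.21, 2.06], [-1.07, 1.41], [-3.16, 2.05], [-2.99, -0.16], [-3.1, 3.1]. Speed limits (rad/s): [2.79, 2.79, 3.14, 3.14, 3.14, 3.14].

INTERFACE

Orientations are given as a unit quaternion [x, y, z, w].
In Python, from plant import robot gives the robot as it stands.
- The arm moves only by the tool carry_out, never from a script. Its argument "targets" is a list of rows, each an object of numbers: "tx", "ty", "tz": the shift along the tool's x, y, z in m; "rx", "ry", "rz": the turn, a rotation vector about the tool's x, y, z in rad; "claw": the gripper's target within -1 to 1 (shut at 1, half-way at 0, fully open at -1). A call has exactly 10 rows; each row is the pose to reach, as a shift and turn from the pose commanded when the call began, along the tool's axes at that moment; what a row does not reach only later rows make up. A row lasts 1/8 s, in which the tool goes at most 62.5 mm and 10.7 degrees, less where a joint would pass 70% of its speed; a pose out of reach is approached as far as the arm can. A call with a gripper value outside its range is refused whole. The fingers move at their own pace and stop on an object; "grip_force" is the grip in N (left out, the last holds). Time passes only in rows, so rows that repeat a pose let the fingers close, or fill a call up. It gives the time, the measured TCP pose, the force, the opening and the grip force at its end, in the units of the state.
- robot.observe(): the state, without advancing time (a new reading comes with each control period).
- robot.camera(name): name is "scene" or "top" or "wrist"; returns a dict with "frame" (400x640x3 uint8, blue, green, red), "fx", "fy", "cx", "cy" (pixels), "position" and "orientation" of the camera in the world. Camera axes: x right, y down, z forward; pixel columns grow to the right and rows downward; lengths in m; the calibration is good to about 2 mm. The wrist camera is an equidistant fisheye: a pixel r from the principal point sees the ray r / f radians off the axis. A picture is of the moment at which its call begins. There is no depth.
- robot.close_job(): hands the job in; it is judged then, once.
The state is a dict: "clock": time; "joint_positions": joint angles; "joint_vel": joint speeds; "effort": joint torques, N m; "position": TCP position; "tcp_rot": TCP orientation; "wrist_force": force on the tool from outside, world axes, zero at the start; "wrist_torque": the same for the moment, N m; "finger_gap": opening from 0.0 (shut) to 1.0 (fully open); "grasp_force": force on a finger pad.
Only numpy, scipy, OpenCV 4.12 (cv2) and the standard library are available. Lean on these libraries where they do the work, as an engineer would, in place of code of your own. Each camera call takes 0.05 s, during which the arm holds its last target. There are 200 camera calls.

## Working session

There is one attempt and no reset: what is moved stays moved. The work goes in short steps, Python scripts to look and compute and a tool call to move; the robot and the scene stay as the last step left them, time stands still between calls to the robot, and variables do not carry over. Pictures are saved under pics/ and viewed, at most 14 in all, crops included, and the job is handed in when it is done.

Besides the shell and the picture viewer there is one more tool, called as name([rows], argument=value, ...), one row to a line, values as JSON. carry_out: Moves the arm, as the interface text tells. Its arguments: {"type":"object","properties":{"targets":{"type":"array","items":{"type":"object","properties":{"tx":{"type":"number"},"ty":{"type":"number"},"tz":{"type":"number"},"rx":{"type":"number"},"ry":{"type":"number"},"rz":{"type":"number"},"claw":{"type":"number"}}}},"grip_force":{"type":"number"}},"required":["targets"]}

```bash
ls; mkdir -p pics; python3 - <<'E'
from plant import robot
import cv2
print(robot.observe())
for n in("scene","top"):
    c=robot.camera(n); cv2.imwrite(f"pics/{n}0.png",c["frame"]); print(n,{k:v for k,v in c.items() if k!="frame"})
E
```

```text
pics
{'clock': 0.0, 'joint_positions': array([-9.28400471e-01,  3.85562736e-01,  6.63479140e-03, -5.13144444e-04,
       -1.19399483e+00, -2.58565505e-01]), 'joint_vel': array([-0.00096719, -0.00058229,  0.00071971,  0.00056336, -0.00046722,
       -0.00107588]), 'effort': array([-9.04828630e-04, -3.90665317e+01,  1.87404084e+01,  4.22004998e+00,
        1.08612169e-02, -2.06159457e-04]), 'position': array([ 0.23383089, -0.5789823 ,  0.22945726]), 'tcp_rot': array([-1.90646223e-01,  9.81658205e-01,  1.06098360e-03, -2.48243546e-04]), 'wrist_force': array([0.55136872, 0.58750459, 0.36422255]), 'wrist_torque': array([-0.00784675, -0.01805571,  0.0412055 ]), 'grasp_force': 0.0, 'finger_gap': 1.000595358118343}
scene {'fx': 392.4615114894511, 'fy': 392.4615114894511, 'cx': 315.5147502066243, 'cy': 202.02430155002486, 'position': array([1.45017084, 0.04877516, 0.67922851]), 'orientation': array([ 0.6108398 ,  0.62873288, -0.34523111, -0.33523898])}
top {'fx': 484.0298398555462, 'fy': 484.0298398555462, 'cx': 321.1637219457747, 'cy': 198.98139318494572, 'position': array([0.26287146, 0.01507656, 1.4404511 ]), 'orientation': array([ 0.71507172, -0.69407198,  0.06564679, -0.05125442])}
```

View pics/scene0.png

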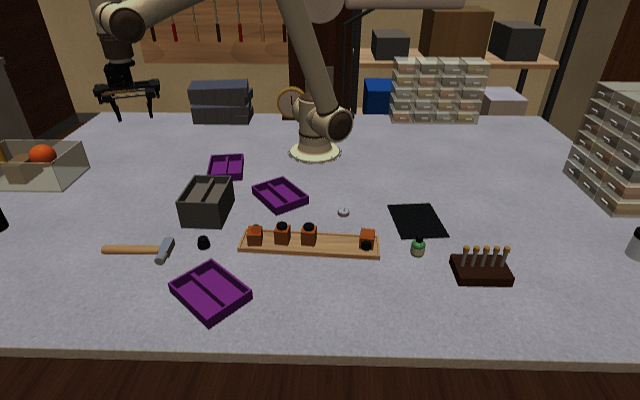

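View pics/top0.png

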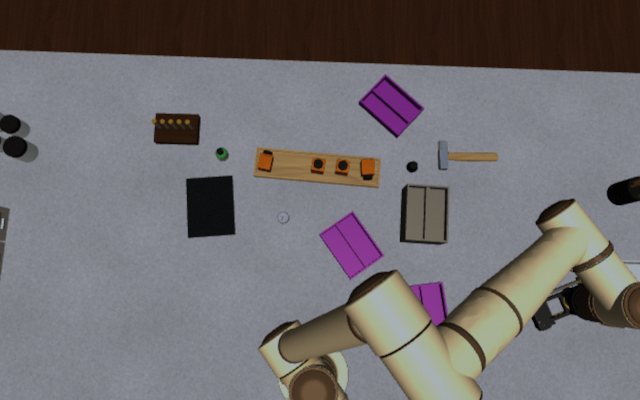

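Scene shows the pile (right, y<0) with grey trays, the mat on the left at top-view (211,206), and one watch case at (283,217). The lane at (318,167) holds four jars: upright at (318,165) and (343,166), tipped at (265,160) and (368,168). The purple trays are look-alikes.

```bash
cat > h.py <<'E'
import numpy as np, cv2
from scipy.spatial.transform import Rotation as R
def cast(c,px,z,fish=False):
    px=np.atleast_2d(np.asarray(px,float)); u=(px-[c["cx"],c["cy"]])/[c["fx"],c["fy"]]
    if fish:
        r=np.linalg.norm(u,axis=1)+1e-9; d=np.c_[u*(np.sin(r)/r)[:,None],np.cos(r)]
    else: d=np.c_[u,np.ones(len(u))]
    d=R.from_quat(c["orientation"]).apply(d); p=np.array(c["position"])
    return p+d*((z-p[2])/d[:,2])[:,None]
def blobs(mask,amin,amax=1e9):
    mask=cv2.morphologyEx(mask.astype(np.uint8)*255,cv2.MORPH_OPEN,np.ones((2,2)))
    cs,_=cv2.findContours(mask,cv2.RETR_EXTERNAL,cv2.CHAIN_APPROX_NONE)
    return [k for k in cs if amin<cv2.contourArea(k)<amax]
def rect(c,k,z,fish=False):
    w=cast(c,k.reshape(-1,2),z,fish)[:,:2]
    (x,y),(a,b),t=cv2.minAreaRect((w*1000).astype(np.float32))
    if a<b: a,b,t=b,a,t+90
    return np.round([x,y,a,b,(t+90)%180-90],1)   # mm, long axis angle vs x
def move(o,pos,down=True,yaw=None,rot=None):
    """tool-frame shift and rotvec from state o to world pos (m), rot (Rotation)"""
    Rt=R.from_quat(o["tcp_rot"]); t=Rt.inv().apply(np.array(pos)-o["position"])
    return np.round(t,4), np.round((Rt.inv()*rot).as_rotvec(),3)
def downrot(yaw): # tool z down, tool y axis along world angle yaw
    y=np.array([np.cos(yaw),np.sin(yaw),0]); z=np.array([0,0,-1.]); return R.from_matrix(np.c_[np.cross(y,z),y,z])
E
python3 - <<'E'
from h import *; from plant import robot
c=robot.camera("top"); f=c["frame"]; hsv=cv2.cvtColor(f,cv2.COLOR_BGR2HSV); H,S,V=cv2.split(hsv)
g=V.copy(); roi=np.zeros_like(V,bool); roi[70:260,150:460]=1
for n,m,z in [("mat",(V<60)&roi,.003),("orange",(S>150)&(H<14)&roi,.05),("wood",(H<25)&(S>60)&(V>90)&roi,.014),("tray",(abs(f[:,:,2].astype(int)-f[:,:,0])>8)&(H>10)&(H<40)&(S<90)&roi,.095)]:
    for k in blobs(m,40): print(n,cv2.boundingRect(k),cv2.contourArea(k),rect(c,k,z))
print(cast(c,[(283,217),(412,166),(221,154)],.013)*1000)
cv2.imwrite("pics/crop.png",cv2.resize(f[130:260,180:460],None,fx=2.85,fy=2.85,interpolation=cv2.INTER_CUBIC))
E
```

```text
mat (445, 189, 4, 52) 59.5 [ 468.6 -389.9  155.4    9.2   -0.8]
mat (401, 187, 41, 58) 266.5 [ 438.  -277.7  199.4  102.6   31.3]
mat (187, 177, 49, 62) 2627.0 [469.  317.6 177.4 138.2   5.9]
mat (408, 163, 10, 10) 73.5 [ 6.099e+02 -2.874e+02  2.890e+01  2.770e+01 -1.000e-01]
mat (339, 162, 9, 9) 50.5 [607.5 -74.7  25.   24.6   1.9]
mat (315, 160, 9, 9) 49.0 [611.3  -1.3  25.   24.4   1.7]
mat (155, 115, 46, 31) 1248.5 [704.8 434.2 135.3  94.9  90. ]
mat (360, 103, 39, 35) 82.5 [ 757.  -182.4  159.4    7.6   48.5]
mat (385, 79, 37, 31) 88.0 [ 845.8 -258.2  147.8    9.    48.8]
orange (337, 163, 14, 13) 56.5 [587.3 -73.4  38.4  36.4 -88.7]
orange (362, 160, 13, 16) 170.0 [ 594.2 -145.7   45.8   35.6    0.8]
orange (313, 160, 13, 15) 60.0 [590.9  -1.1  42.3  35.4   1.8]
orange (259, 154, 15, 18) 175.5 [599.2 154.9  51.4  36.9  -8.5]
orange (155, 115, 45, 30) 823.5 [690.4 421.2 127.6  89.3 -89.8]
wood (449, 154, 12, 8) 70.5 [ 642.8 -414.    34.8   22.   -88.1]
wood (255, 148, 127, 41) 3549.5 [596.3   1.2 378.5  91.9  86.7]
tray (406, 185, 43, 59) 2041.0 [ 455.5 -310.1  160.1  119.    -2. ]
[[ 443.99702672  100.95630914   13.        ]
 [ 612.06408915 -283.8091509    13.        ]
 [ 629.96163721  295.84497689   13.        ]]
```

View pics/crop.png

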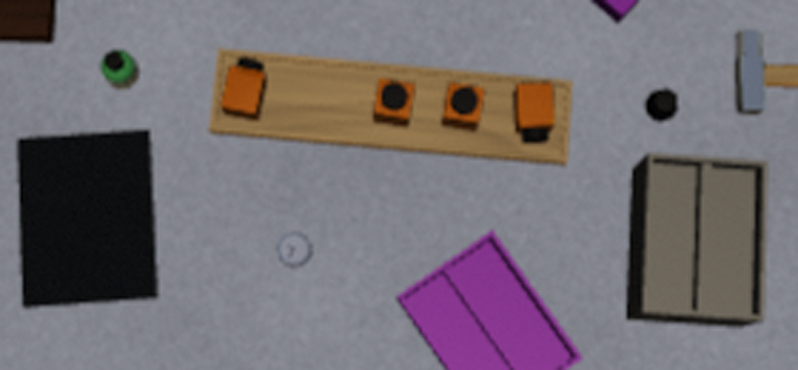

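Same picture enlarged: one case at crop (294,249), the tipped left jar has its cap away from the robot, the right one has its cap towards it. Moving above the top tray.

```bash
python3 - <<'E'
from h import *; from plant import robot
o=robot.observe(); print(R.from_quat(o["tcp_rot"]).as_matrix().round(3))
for y in(88,-92): print(y,move(o,(.455,-.31,.26),rot=downrot(np.radians(y))))
E
```

```text
[[-0.927 -0.374 -0.001]
 [-0.374  0.927  0.002]
 [ 0.     0.002 -1.   ]]
88 (array([-0.3058,  0.1668, -0.03  ]), array([ 0.002, -0.   ,  0.419]))
-92 (array([-0.3058,  0.1668, -0.03  ]), array([ 1.000e-03,  2.000e-03, -2.723e+00]))
```

carry_out([
  {"tx": -0.03,"ty": 0.017,"tz": -0.03,"rz": 0.05,"claw": 0.2},
  {"tx": -0.07,"ty": 0.04,"tz": -0.03,"rz": 0.1,"claw": 0.2},
  {"tx": -0.12,"ty": 0.065,"tz": -0.03,"rz": 0.17,"claw": 0.2},
  {"tx": -0.17,"ty": 0.093,"tz": -0.03,"rz": 0.25,"claw": 0.2},
  {"tx": -0.22,"ty": 0.12,"tz": -0.03,"rz": 0.32,"claw": 0.2},
  {"tx": -0.26,"ty": 0.142,"tz": -0.03,"rz": 0.37,"claw": 0.2},
  {"tx": -0.29,"ty": 0.158,"tz": -0.03,"rz": 0.4,"claw": 0.2},
  {"tx": -0.306,"ty": 0.167,"tz": -0.03,"rz": 0.419,"claw": 0.2},
  {"tx": -0.306,"ty": 0.167,"tz": -0.03,"rz": 0.419,"claw": 0.2},
  {"tx": -0.306,"ty": 0.167,"tz": -0.03,"rz": 0.419,"claw": 0.2},
], grip_force=40)

```text
invalid input
```

```bash
python3 - <<'E'
from h import *; from plant import robot
o=robot.observe(); print(o["clock"],o["position"],o["finger_gap"],o["joint_positions"].round(2))
c=robot.camera("wrist"); cv2.imwrite("pics/w1.png",c["frame"]); print({k:v for k,v in c.items() if k!="frame"})
t=robot.camera("top"); cv2.imwrite("pics/top1.png",t["frame"])
E
```

```text
0.15 [ 0.233877   -0.57911509  0.22971524] 0.9966797979672408 [-0.93  0.39  0.01 -0.   -1.19 -0.26]
{'fx': 309.70691628693146, 'fy': 309.70691628693146, 'cx': 322.47905611692175, 'cy': 193.72963230944356, 'position': array([ 0.16890968, -0.60592308,  0.38356508]), 'orientation': array([0.55463015, 0.82178839, 0.10876774, 0.07224139])}
```

View pics/w1.png

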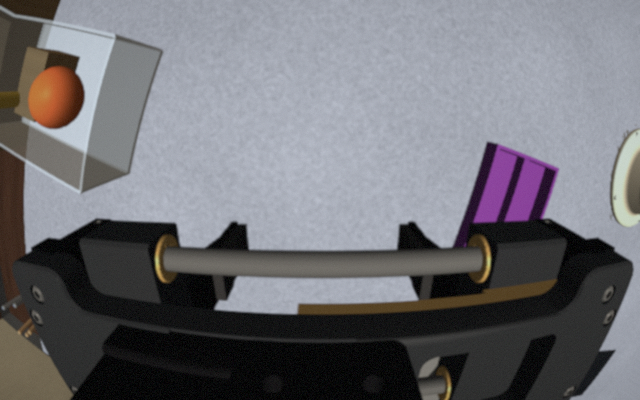

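View pics/top1.png

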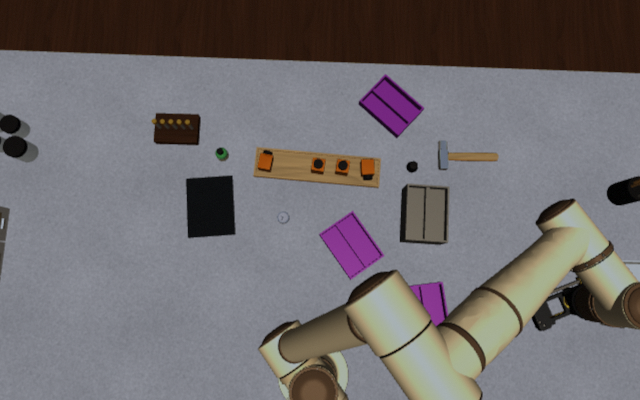

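The move was refused, so the pictures show no change. Both wrist-side fingers are visible and the arm is still parked. I'll retry with every key given.

carry_out([
  {"tx": -0.03,"ty": 0.017,"tz": -0.03,"rx": 0,"ry": 0,"rz": 0.05,"claw": 0.2},
  {"tx": -0.07,"ty": 0.04,"tz": -0.03,"rx": 0,"ry": 0,"rz": 0.1,"claw": 0.2},
  {"tx": -0.12,"ty": 0.065,"tz": -0.03,"rx": 0,"ry": 0,"rz": 0.17,"claw": 0.2},
  {"tx": -0.17,"ty": 0.093,"tz": -0.03,"rx": 0,"ry": 0,"rz": 0.25,"claw": 0.2},
  {"tx": -0.22,"ty": 0.12,"tz": -0.03,"rx": 0,"ry": 0,"rz": 0.32,"claw": 0.2},
  {"tx": -0.26,"ty": 0.142,"tz": -0.03,"rx": 0,"ry": 0,"rz": 0.37,"claw": 0.2},
  {"tx": -0.29,"ty": 0.158,"tz": -0.03,"rx": 0,"ry": 0,"rz": 0.4,"claw": 0.2},
  {"tx": -0.306,"ty": 0.167,"tz": -0.03,"rx": 0,"ry": 0,"rz": 0.419,"claw": 0.2},
  {"tx": -0.306,"ty": 0.167,"tz": -0.03,"rx": 0,"ry": 0,"rz": 0.419,"claw": 0.2},
  {"tx": -0.306,"ty": 0.167,"tz": -0.03,"rx": 0,"ry": 0,"rz": 0.419,"claw": 0.2},
], grip_force=40)

```text
clock: 1.5
position: [0.4549, -0.3103, 0.2605]
tcp_rot: [0.018, 1.0, 0.0, -0.0]
wrist_force: [0.0, 0.1, -0.6]
finger_gap: 0.403
grasp_force: 0.0
```

```bash
python3 - <<'E'
from h import *; from plant import robot
o=robot.observe(); print(o["clock"],o["position"],o["finger_gap"],o["joint_positions"].round(2))
c=robot.camera("wrist"); cv2.imwrite("pics/w2.png",c["frame"]); print({k:v for k,v in c.items() if k!="frame"})
t=robot.camera("top"); cv2.imwrite("pics/top2.png",t["frame"])
E
```

```text
1.5 [ 0.45492369 -0.31030537  0.2604896 ] 0.4027713401949104 [-0.3   0.24 -0.13  0.   -1.21 -1.3 ]
{'fx': 309.70691628693146, 'fy': 309.70691628693146, 'cx': 322.47905611692175, 'cy': 193.72963230944356, 'position': array([ 0.38478301, -0.3078841 ,  0.41434251]), 'orientation': array([0.71328936, 0.6886251 , 0.09060843, 0.09382896])}
```

View pics/w2.png

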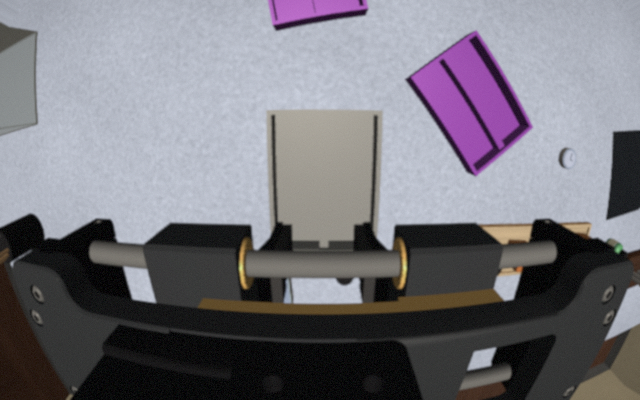

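View pics/top2.png

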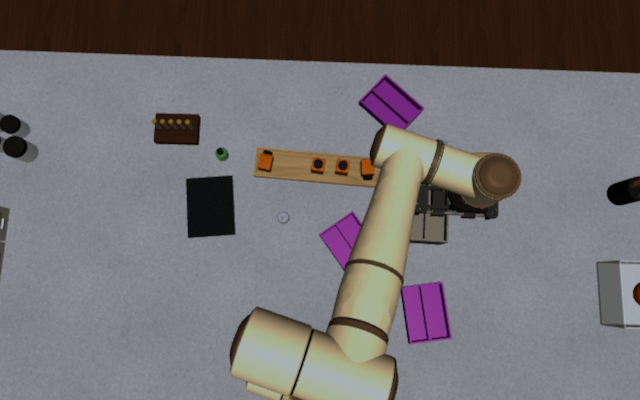

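Wrist view: the pile is centred under the fingers, its near rim edge running from (268,110) to (382,110). The top view shows no case other than the one at (283,217). Measuring the tray from close by.

```bash
python3 - <<'E'
from h import *; from plant import robot
c=robot.camera("wrist"); f=c["frame"].astype(int)
L=[];Rr=[]
for r in range(125,215,10):
    row=f[r]; m=(row[:,0]<row[:,2]-5)|(row.sum(1)<200); 
    i=np.where(m[240:400])[0]+240; i=i[(i>255)&(i<395)]; L.append((i.min(),r)); Rr.append((i.max(),r))
a=cast(c,L,.095,1)*1000; b=cast(c,Rr,.095,1)*1000
print(np.c_[a[:,:2],b[:,:2],a[:,1]-b[:,1],(a[:,1]+b[:,1])/2].round(1))
print((cast(c,[(268,110.5),(382,110.5)],.095,1)*1000).round(1))
E
```

```text
[[ 394.5 -364.9  398.6 -248.  -116.9 -306.4]
 [ 405.  -365.5  409.1 -248.1 -117.3 -306.8]
 [ 415.4 -366.1  419.6 -249.3 -116.8 -307.7]
 [ 426.  -366.8  430.2 -249.3 -117.5 -308.1]
 [ 436.7 -366.5  440.9 -249.4 -117.1 -307.9]
 [ 447.4 -367.3  451.6 -250.4 -116.8 -308.8]
 [ 458.4 -367.   462.6 -250.3 -116.7 -308.7]
 [ 469.5 -367.9  473.7 -251.3 -116.5 -309.6]
 [ 480.7 -368.8  485.  -251.2 -117.6 -310. ]]
[[ 379.4 -364.1   95. ]
 [ 383.5 -246.7   95. ]]
```

carry_out([
  {"tx": -0.003,"ty": 0.001,"tz": 0.03,"rx": 0,"ry": 0,"rz": 0.005,"claw": 0.2},
  {"tx": -0.003,"ty": 0.001,"tz": 0.07,"rx": 0,"ry": 0,"rz": 0.005,"claw": 0.2},
  {"tx": -0.003,"ty": 0.001,"tz": 0.11,"rx": 0,"ry": 0,"rz": 0.005,"claw": 0.2},
  {"tx": -0.003,"ty": 0.001,"tz": 0.14,"rx": 0,"ry": 0,"rz": 0.005,"claw": 0.2},
  {"tx": -0.003,"ty": 0.001,"tz": 0.16,"rx": 0,"ry": 0,"rz": 0.005,"claw": 0.2},
  {"tx": -0.003,"ty": 0.001,"tz": 0.175,"rx": 0,"ry": 0,"rz": 0.005,"claw": 0.2},
  {"tx": -0.003,"ty": 0.001,"tz": 0.1815,"rx": 0,"ry": 0,"rz": 0.005,"claw": 0.2},
  {"tx": -0.003,"ty": 0.001,"tz": 0.1815,"rx": 0,"ry": 0,"rz": 0.005,"claw": 1},
  {"tx": -0.003,"ty": 0.001,"tz": 0.1815,"rx": 0,"ry": 0,"rz": 0.005,"claw": 1},
  {"tx": -0.003,"ty": 0.001,"tz": 0.1815,"rx": 0,"ry": 0,"rz": 0.005,"claw": 1},
], grip_force=50)

```text
clock: 2.9
position: [0.4587, -0.3093, 0.0798]
tcp_rot: [0.02, 1.0, -0.0, 0.001]
wrist_force: [-0.2, -0.3, -0.1]
finger_gap: 0.14
grasp_force: 0.0
```

carry_out([
  {"tx": 0,"ty": 0,"tz": 0,"rx": 0,"ry": 0,"rz": 0,"claw": 1},
  {"tx": 0,"ty": 0,"tz": 0,"rx": 0,"ry": 0,"rz": 0,"claw": 1},
  {"tx": 0,"ty": 0,"tz": -0.005,"rx": 0,"ry": 0,"rz": 0,"claw": 1},
  {"tx": 0,"ty": 0,"tz": -0.012,"rx": 0,"ry": 0,"rz": 0,"claw": 1},
  {"tx": 0,"ty": 0,"tz": -0.022,"rx": 0,"ry": 0,"rz": 0,"claw": 1},
  {"tx": 0,"ty": 0,"tz": -0.035,"rx": 0,"ry": 0,"rz": 0,"claw": 1},
  {"tx": 0,"ty": 0,"tz": -0.05,"rx": 0,"ry": 0,"rz": 0,"claw": 1},
  {"tx": 0,"ty": 0,"tz": -0.065,"rx": 0,"ry": 0,"rz": 0,"claw": 1},
  {"tx": 0,"ty": 0,"tz": -0.075,"rx": 0,"ry": 0,"rz": 0,"claw": 1},
  {"tx": 0,"ty": 0,"tz": -0.08,"rx": 0,"ry": 0,"rz": 0,"claw": 1},
], grip_force=60)

```text
clock: 4.15
position: [0.4585, -0.3092, 0.1599]
tcp_rot: [0.02, 1.0, -0.0, 0.001]
wrist_force: [0.2, 0.2, -1.8]
finger_gap: 0.108
grasp_force: 60.0
```

```bash
python3 - <<'E'
from h import *; from plant import robot
o=robot.observe(); print(o["position"],R.from_quat(o["tcp_rot"]).as_matrix().round(3).tolist(),o["finger_gap"],o["grasp_force"],o["wrist_force"])
print(move(o,(.469,.3176,.16),rot=downrot(np.radians(90+5.9))))
c=robot.camera("top"); f=c["frame"]; V=f.max(2)
roi=np.zeros_like(V,bool); roi[160:250,170:250]=1
for k in blobs((V<60)&roi,500):
    print(rect(c,k,.003)); a=cv2.approxPolyDP(k,5,True).reshape(-1,2); print(a.tolist(),(cast(c,a,.003)*1000).round(0)[:,:2].tolist())
E
```

```text
[ 0.4584634  -0.30921127  0.15992289] [[-0.999, 0.04, 0.001], [0.04, 0.999, -0.0], [-0.001, -0.0, -1.0]] 0.10774017102931954 59.99923825263977 [ 0.17468965  0.1630461  -1.75557667]
(array([ 1.470e-02,  6.267e-01, -2.000e-04]), array([-0.   ,  0.001, -0.143]))
[469.1 317.6 177.6 138.2   5.9]
[[232, 177], [187, 181], [190, 238], [235, 234]] [[562.0, 260.0], [545.0, 394.0], [374.0, 373.0], [390.0, 241.0]]
```

carry_out([
  {"tx": 0,"ty": 0.01,"tz": 0,"rx": 0,"ry": 0,"rz": 0,"claw": 1},
  {"tx": 0,"ty": 0.03,"tz": 0,"rx": 0,"ry": 0,"rz": -0.01,"claw": 1},
  {"tx": 0,"ty": 0.06,"tz": 0,"rx": 0,"ry": 0,"rz": -0.02,"claw": 1},
  {"tx": 0,"ty": 0.1,"tz": 0,"rx": 0,"ry": 0,"rz": -0.03,"claw": 1},
  {"tx": 0,"ty": 0.14,"tz": 0,"rx": 0,"ry": 0,"rz": -0.04,"claw": 1},
  {"tx": 0.005,"ty": 0.18,"tz": 0,"rx": 0,"ry": 0,"rz": -0.05,"claw": 1},
  {"tx": 0.005,"ty": 0.22,"tz": 0,"rx": 0,"ry": 0,"rz": -0.06,"claw": 1},
  {"tx": 0.01,"ty": 0.26,"tz": 0,"rx": 0,"ry": 0,"rz": -0.07,"claw": 1},
  {"tx": 0.01,"ty": 0.3,"tz": 0,"rx": 0,"ry": 0,"rz": -0.08,"claw": 1},
  {"tx": 0.01,"ty": 0.34,"tz": 0,"rx": 0,"ry": 0,"rz": -0.09,"claw": 1},
])

```text
clock: 5.45
position: [0.4611, 0.0325, 0.1586]
tcp_rot: [-0.025, 1.0, -0.0, -0.0]
wrist_force: [-0.2, -0.3, -0.9]
finger_gap: 0.107
grasp_force: 60.0
```

```bash
python3 - <<'E'
from h import *; from plant import robot
o=robot.observe(); print(o["position"],o["finger_gap"],o["grasp_force"],o["wrist_force"])
print(move(o,(.469,.3176,.16),rot=downrot(np.radians(90+5.9))))
E
```

```text
[0.46112817 0.03253078 0.15863633] 0.10674101122432283 59.997859597206116 [-0.16131788 -0.28742361 -0.88862899]
(array([-0.0223,  0.2843, -0.0014]), array([-0.   , -0.001, -0.052]))
```

carry_out([
  {"tx": -0.003,"ty": 0.04,"tz": 0,"rx": 0,"ry": 0,"rz": -0.01,"claw": 1},
  {"tx": -0.006,"ty": 0.08,"tz": 0,"rx": 0,"ry": 0,"rz": -0.02,"claw": 1},
  {"tx": -0.01,"ty": 0.12,"tz": 0,"rx": 0,"ry": 0,"rz": -0.03,"claw": 1},
  {"tx": -0.013,"ty": 0.16,"tz": 0,"rx": 0,"ry": 0,"rz": -0.04,"claw": 1},
  {"tx": -0.016,"ty": 0.2,"tz": 0,"rx": 0,"ry": 0,"rz": -0.05,"claw": 1},
  {"tx": -0.02,"ty": 0.235,"tz": 0,"rx": 0,"ry": 0,"rz": -0.052,"claw": 1},
  {"tx": -0.021,"ty": 0.26,"tz": 0,"rx": 0,"ry": 0,"rz": -0.052,"claw": 1},
  {"tx": -0.022,"ty": 0.276,"tz": 0,"rx": 0,"ry": 0,"rz": -0.052,"claw": 1},
  {"tx": -0.022,"ty": 0.284,"tz": 0,"rx": 0,"ry": 0,"rz": -0.052,"claw": 1},
  {"tx": -0.022,"ty": 0.284,"tz": 0,"rx": 0,"ry": 0,"rz": -0.052,"claw": 1},
])

```text
clock: 6.7
position: [0.4696, 0.3154, 0.1589]
tcp_rot: [-0.051, 0.999, -0.0, -0.0]
wrist_force: [0.4, 0.3, -1.6]
finger_gap: 0.108
grasp_force: 60.0
```

```bash
python3 - <<'E'
from h import *; from plant import robot
o=robot.observe(); print(o["position"],o["finger_gap"],o["grasp_force"],o["wrist_force"])
print(move(o,(.469,.3176,.16),rot=downrot(np.radians(90+5.9))))
c=robot.camera("wrist");cv2.imwrite("pics/w3.png",c["frame"])
E
```

```text
[0.46964241 0.31544581 0.15893842] 0.10752219931647976 59.99918282032013 [ 0.43311911  0.25367817 -1.63638634]
(array([ 0.0004,  0.0022, -0.0011]), array([-0.   , -0.   , -0.001]))
```

View pics/w3.png

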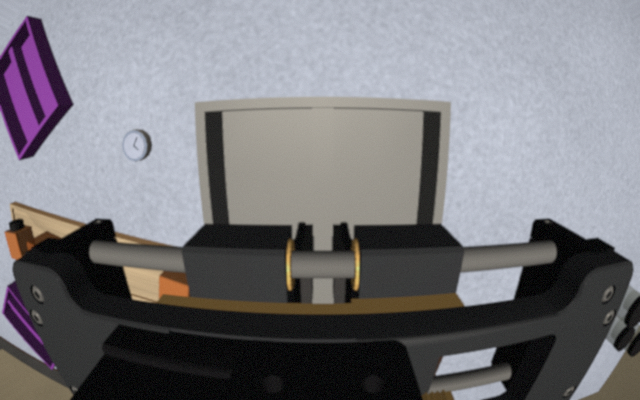

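The held tray fills the middle, with its near rim corners at (196,103) and (450,103), and the rib is between the fingers. Checking its offset in the hand.

```bash
python3 - <<'E'
from h import *; from plant import robot
c=robot.camera("wrist");o=robot.observe()
p=cast(c,[(196,102),(450,102)],.175,1); print((R.from_quat(o["tcp_rot"]).inv().apply(p-o["position"])*1000).round(1))
E
```

```text
[[ 77.4 -58.6 -15.9]
 [ 77.4  59.3 -15.9]]
```

carry_out([
  {"tx": 0.001,"ty": 0.002,"tz": 0.02,"rx": 0,"ry": 0,"rz": 0,"claw": 1},
  {"tx": 0.001,"ty": 0.002,"tz": 0.045,"rx": 0,"ry": 0,"rz": 0,"claw": 1},
  {"tx": 0.001,"ty": 0.002,"tz": 0.07,"rx": 0,"ry": 0,"rz": 0,"claw": 1},
  {"tx": 0.001,"ty": 0.002,"tz": 0.095,"rx": 0,"ry": 0,"rz": 0,"claw": 1},
  {"tx": 0.001,"ty": 0.002,"tz": 0.115,"rx": 0,"ry": 0,"rz": 0,"claw": 1},
  {"tx": 0.001,"ty": 0.002,"tz": 0.126,"rx": 0,"ry": 0,"rz": 0,"claw": 1},
  {"tx": 0.001,"ty": 0.002,"tz": 0.132,"rx": 0,"ry": 0,"rz": 0,"claw": 1},
  {"tx": 0.001,"ty": 0.002,"tz": 0.135,"rx": 0,"ry": 0,"rz": 0,"claw": 1},
  {"tx": 0.001,"ty": 0.002,"tz": 0.1365,"rx": 0,"ry": 0,"rz": 0,"claw": 1},
  {"tx": 0.001,"ty": 0.002,"tz": 0.1365,"rx": 0,"ry": 0,"rz": 0,"claw": 1},
])

```text
clock: 8.05
position: [0.4688, 0.3178, 0.023]
tcp_rot: [-0.051, 0.999, 0.0, 0.0]
wrist_force: [0.0, -0.2, -1.3]
finger_gap: 0.103
grasp_force: 60.0
```

carry_out([
  {"tx": 0,"ty": 0,"tz": 0,"rx": 0,"ry": 0,"rz": 0,"claw": 0.4},
  {"tx": 0,"ty": 0,"tz": 0,"rx": 0,"ry": 0,"rz": 0,"claw": 0.4},
  {"tx": 0,"ty": 0,"tz": 0,"rx": 0,"ry": 0,"rz": 0,"claw": 0.4},
  {"tx": 0,"ty": 0,"tz": -0.01,"rx": 0,"ry": 0,"rz": 0,"claw": 0.4},
  {"tx": 0,"ty": 0,"tz": -0.03,"rx": 0,"ry": 0,"rz": 0,"claw": 0.4},
  {"tx": 0,"ty": 0,"tz": -0.06,"rx": 0,"ry": 0,"rz": 0,"claw": 0},
  {"tx": 0,"ty": 0,"tz": -0.1,"rx": 0,"ry": 0,"rz": 0,"claw": -0.5},
  {"tx": -0.02,"ty": -0.06,"tz": -0.13,"rx": 0,"ry": 0,"rz": 0,"claw": -0.5},
  {"tx": -0.02,"ty": -0.12,"tz": -0.13,"rx": 0,"ry": 0,"rz": 0,"claw": -0.5},
  {"tx": -0.02,"ty": -0.15,"tz": -0.13,"rx": 0,"ry": 0,"rz": 0,"claw": -0.5},
])

```text
clock: 9.3
position: [0.5039, 0.1682, 0.154]
tcp_rot: [-0.05, 0.999, 0.001, 0.001]
wrist_force: [0.2, 1.0, -0.4]
finger_gap: 0.728
grasp_force: 0.0
```

```bash
python3 - <<'E'
from h import *; from plant import robot
o=robot.observe(); print(o["position"],o["joint_positions"].round(2))
c=robot.camera("wrist");cv2.imwrite("pics/w4.png",c["frame"])
c=robot.camera("top");cv2.imwrite("pics/t4.png",c["frame"])
E
```

```text
[0.50393038 0.16819573 0.15404809] [ 0.63  0.3  -0.33  0.   -0.94 -2.1 ]
```

View pics/w4.png

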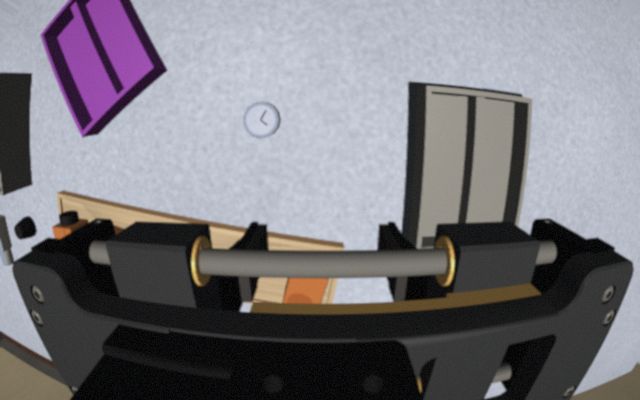

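The case is at wrist pixel (261,119) and the tray sits at (470,160) on the mat. Measuring both.

```bash
python3 - <<'E'
from h import *; from plant import robot
o=robot.observe(); 
c=robot.camera("wrist"); g=cv2.cvtColor(c["frame"],cv2.COLOR_BGR2GRAY)
ci=cv2.HoughCircles(cv2.medianBlur(g,3)[80:160,220:300],cv2.HOUGH_GRADIENT,1,50,param1=100,param2=12,minRadius=12,maxRadius=24)
print(ci)
p=cast(c,ci[0,:1,:2]+[220,80],.010,1)[0]; print("case",p)
t=robot.camera("top"); f=t["frame"]; V=f.max(2)
for y in range(0,0): pass
m=(f[:,:,0]<f[:,:,2].astype(int)-4)&(V>60)&(V<190)
m[:,:175]=0;m[:,250:]=0;m[:165]=0;m[255:]=0
for k in blobs(m,200): print("tray",cv2.contourArea(k),rect(t,k,.038))
d=V<60; d[:,:175]=0;d[:,250:]=0;d[:165]=0;d[255:]=0
for k in blobs(d|m,200): print("mat+tray",rect(t,k,.003),cv2.boundingRect(k))
ci=cv2.HoughCircles(cv2.cvtColor(f,cv2.COLOR_BGR2GRAY)[205:230,270:296],cv2.HOUGH_GRADIENT,1,50,param1=80,param2=7,minRadius=4,maxRadius=9); print(ci)
if ci is not None: print(cast(t,ci[0,:1,:2]+[270,205],.01))
for y in(95.9,5.9): print(move(o,(p[0],p[1],.12),rot=downrot(np.radians(y))))
E
```

```text
[[[41.5 40.5 18.5]]]
case [0.44609812 0.10271519 0.01      ]
tray 4686.5 [455.4 306.2 261.9 216.9   1.9]
mat+tray [460.2 313.2 268.4 222.9   1.9] (176, 166, 75, 90)
[[[12.5 11.5  7.4]]]
[[0.44582868 0.10268173 0.01      ]]
(array([ 0.0635, -0.0588,  0.0335]), array([ 0.   ,  0.   , -0.005]))
(array([ 0.0635, -0.0588,  0.0335]), array([0.   , 0.   , 1.566]))
```

View pics/t4.png

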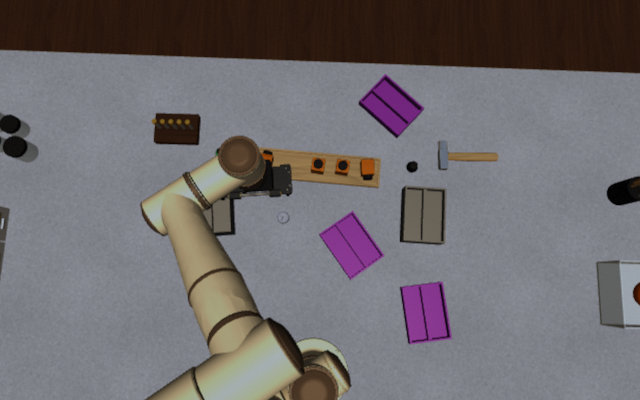

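Top view: the tray stands on the mat at (215,215), partly behind the arm; the case is unmoved at (283,217). Going over the case with a quarter turn.

carry_out([
  {"tx": 0.006,"ty": -0.006,"tz": 0.003,"rx": 0,"ry": 0,"rz": -0.15,"claw": -0.5},
  {"tx": 0.014,"ty": -0.012,"tz": 0.007,"rx": 0,"ry": 0,"rz": -0.33,"claw": -0.5},
  {"tx": 0.022,"ty": -0.02,"tz": 0.01,"rx": 0,"ry": 0,"rz": -0.5,"claw": -0.5},
  {"tx": 0.03,"ty": -0.028,"tz": 0.014,"rx": 0,"ry": 0,"rz": -0.68,"claw": -0.5},
  {"tx": 0.038,"ty": -0.035,"tz": 0.018,"rx": 0,"ry": 0,"rz": -0.86,"claw": -0.5},
  {"tx": 0.046,"ty": -0.042,"tz": 0.022,"rx": 0,"ry": 0,"rz": -1.04,"claw": -0.5},
  {"tx": 0.053,"ty": -0.05,"tz": 0.027,"rx": 0,"ry": 0,"rz": -1.22,"claw": -0.5},
  {"tx": 0.06,"ty": -0.056,"tz": 0.031,"rx": 0,"ry": 0,"rz": -1.4,"claw": -0.5},
  {"tx": 0.0635,"ty": -0.0588,"tz": 0.0335,"rx": 0,"ry": 0,"rz": -1.575,"claw": -0.5},
  {"tx": 0.0635,"ty": -0.0588,"tz": 0.0335,"rx": 0,"ry": 0,"rz": -1.575,"claw": -0.5},
])

```text
clock: 10.75
position: [0.4465, 0.1063, 0.1191]
tcp_rot: [0.743, -0.669, 0.0, -0.0]
wrist_force: [0.6, 0.4, 0.0]
finger_gap: 0.754
grasp_force: 0.0
```

```bash
python3 - <<'E'
from h import *; from plant import robot
o=robot.observe(); print(o["position"],o["joint_positions"].round(2),o["finger_gap"])
print(move(o,(.446,.1027,.0115),rot=downrot(np.radians(185.9))))
t=robot.camera("scene"); cv2.imwrite("pics/s5.png",t["frame"])
E
```

```text
[0.44650198 0.10634119 0.11914293] [ 0.59  0.23 -0.54  0.   -0.8  -0.48] 0.7538616248700254
(array([0.0036, 0.0009, 0.1076]), array([-0.   , -0.   ,  0.003]))
```

carry_out([
  {"tx": 0.0005,"ty": 0,"tz": 0.02,"rx": 0,"ry": 0,"rz": 0,"claw": -0.5},
  {"tx": 0.0005,"ty": 0,"tz": 0.045,"rx": 0,"ry": 0,"rz": 0,"claw": -0.5},
  {"tx": 0.0005,"ty": 0,"tz": 0.07,"rx": 0,"ry": 0,"rz": 0,"claw": -0.5},
  {"tx": 0.0005,"ty": 0,"tz": 0.09,"rx": 0,"ry": 0,"rz": 0,"claw": -0.5},
  {"tx": 0.0005,"ty": 0,"tz": 0.102,"rx": 0,"ry": 0,"rz": 0,"claw": -0.5},
  {"tx": 0.0005,"ty": 0,"tz": 0.108,"rx": 0,"ry": 0,"rz": 0,"claw": -0.5},
  {"tx": 0.0005,"ty": 0,"tz": 0.108,"rx": 0,"ry": 0,"rz": 0,"claw": -0.5},
  {"tx": 0.0005,"ty": 0,"tz": 0.108,"rx": 0,"ry": 0,"rz": 0,"claw": 1},
  {"tx": 0.0005,"ty": 0,"tz": 0.108,"rx": 0,"ry": 0,"rz": 0,"claw": 1},
  {"tx": 0.0005,"ty": 0,"tz": 0.108,"rx": 0,"ry": 0,"rz": 0,"claw": 1},
], grip_force=25)

```text
clock: 12.05
position: [0.4468, 0.105, 0.0114]
tcp_rot: [0.744, -0.669, 0.0, -0.0]
wrist_force: [0.8, 0.7, -0.2]
finger_gap: 0.497
grasp_force: 0.0
```

carry_out([
  {"tx": 0,"ty": 0,"tz": 0,"rx": 0,"ry": 0,"rz": 0,"claw": 1},
  {"tx": 0,"ty": 0,"tz": 0,"rx": 0,"ry": 0,"rz": 0,"claw": 1},
  {"tx": 0,"ty": 0,"tz": -0.005,"rx": 0,"ry": 0,"rz": 0,"claw": 1},
  {"tx": 0,"ty": 0,"tz": -0.015,"rx": 0,"ry": 0,"rz": 0,"claw": 1},
  {"tx": 0,"ty": 0,"tz": -0.03,"rx": 0,"ry": 0,"rz": 0,"claw": 1},
  {"tx": 0,"ty": 0,"tz": -0.045,"rx": 0,"ry": 0,"rz": 0,"claw": 1},
  {"tx": 0,"ty": 0,"tz": -0.06,"rx": 0,"ry": 0,"rz": 0,"claw": 1},
  {"tx": 0,"ty": 0,"tz": -0.075,"rx": 0,"ry": 0,"rz": 0,"claw": 1},
  {"tx": 0,"ty": 0,"tz": -0.08,"rx": 0,"ry": 0,"rz": 0,"claw": 1},
  {"tx": 0,"ty": 0,"tz": -0.08,"rx": 0,"ry": 0,"rz": 0,"claw": 1},
])

```text
clock: 13.3
position: [0.4466, 0.105, 0.0914]
tcp_rot: [0.744, -0.669, 0.0, -0.0]
wrist_force: [-0.3, 0.1, -1.0]
finger_gap: 0.403
grasp_force: 25.0
```

```bash
python3 - <<'E'
from h import *; from plant import robot
o=robot.observe(); th=np.radians(5.9); p=np.array([.469,.3176])+R.from_euler("z",th).apply([0,-.030,0])[:2]
print(p); print(move(o,(*p,.10),rot=downrot(np.radians(185.9))))
t=robot.camera("top"); f=t["frame"]; cv2.imwrite("pics/t5.png",f)
c=robot.camera("wrist"); cv2.imwrite("pics/w5.png",c["frame"])
s=robot.camera("scene"); cv2.imwrite("pics/s6.png",s["frame"])
cv2.imwrite("pics/m5.png",np.vstack([cv2.resize(f[140:260,160:420],(780,360)),c["frame"][100:300,:][:,:,:] if 0 else cv2.resize(c["frame"],(360,225))@np.eye(3) if 0 else np.hstack([cv2.resize(c["frame"],(376,235)),cv2.resize(s["frame"][180:300,320:500],(404,235))])]))
E
```

```text
[0.47208378 0.28775892]
(array([-0.179 , -0.0446, -0.0085]), array([-0.001,  0.001,  0.003]))
```

View pics/m5.png

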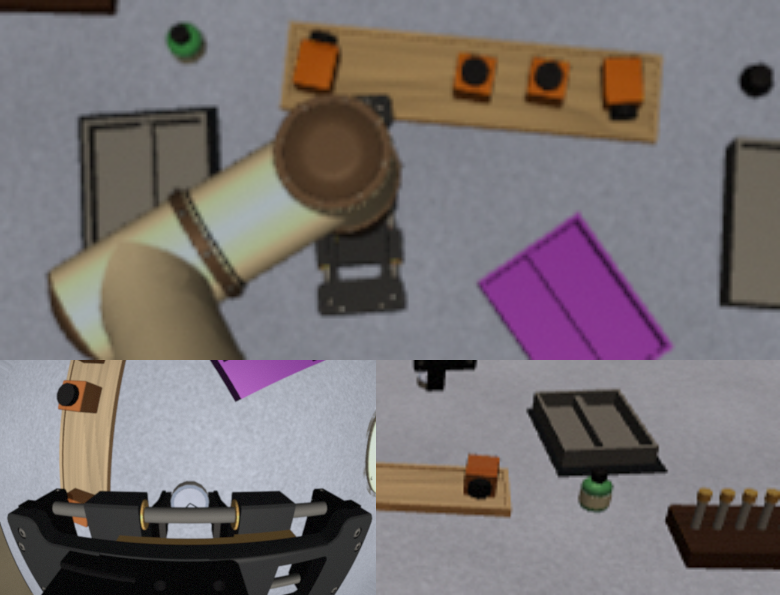

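The case is held between the fingers (wrist inset), and the tray with dark mat margins shows at crop (148,165). Carrying the case over the near compartment.

carry_out([
  {"tx": -0.01,"ty": -0.003,"tz": -0.003,"rx": 0,"ry": 0,"rz": 0,"claw": 1},
  {"tx": -0.03,"ty": -0.008,"tz": -0.006,"rx": 0,"ry": 0,"rz": 0,"claw": 1},
  {"tx": -0.06,"ty": -0.015,"tz": -0.0085,"rx": 0,"ry": 0,"rz": 0,"claw": 1},
  {"tx": -0.09,"ty": -0.022,"tz": -0.0085,"rx": 0,"ry": 0,"rz": 0,"claw": 1},
  {"tx": -0.12,"ty": -0.03,"tz": -0.0085,"rx": 0,"ry": 0,"rz": 0,"claw": 1},
  {"tx": -0.145,"ty": -0.036,"tz": -0.0085,"rx": 0,"ry": 0,"rz": 0,"claw": 1},
  {"tx": -0.163,"ty": -0.041,"tz": -0.0085,"rx": 0,"ry": 0,"rz": 0,"claw": 1},
  {"tx": -0.174,"ty": -0.044,"tz": -0.0085,"rx": 0,"ry": 0,"rz": 0,"claw": 1},
  {"tx": -0.179,"ty": -0.0446,"tz": -0.0085,"rx": 0,"ry": 0,"rz": 0,"claw": 1},
  {"tx": -0.179,"ty": -0.0446,"tz": -0.0085,"rx": 0,"ry": 0,"rz": 0,"claw": 1},
])

```text
clock: 14.7
position: [0.4718, 0.2873, 0.0994]
tcp_rot: [0.743, -0.669, -0.0, 0.0]
wrist_force: [-0.3, 0.2, -0.6]
finger_gap: 0.401
grasp_force: 25.0
```

```bash
python3 - <<'E'
from h import *; from plant import robot
o=robot.observe(); print(o["position"],o["finger_gap"])
c=robot.camera("wrist"); cv2.imwrite("pics/w6.png",c["frame"])
E
```

```text
[0.47182713 0.28731193 0.09944415] 0.4013849331562338
```

View pics/w6.png

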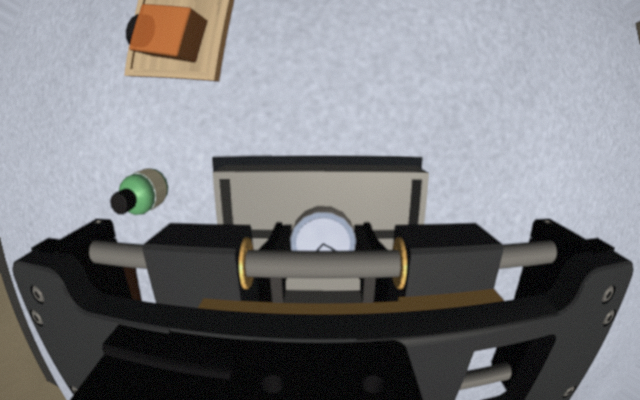

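The held case at (323,235) hangs over the tray; the lane-side rim is at row 171, and the dark line at row 233 is the rib. Checking clearance numerically.

```bash
python3 - <<'E'
from h import *; from plant import robot
c=robot.camera("wrist"); th=-np.radians(5.9)
def tr(px,z): return ((R.from_euler("z",th).apply(cast(c,[px],z,1)[0]-[.469,.3176,0]))*1000).round(1)
f=c["frame"]; print(f[150:245:3,265].tolist())
for n,px,z in[("rimL",(214,172),.038),("rimR",(427,172),.038),("mat edge",(270,157),.003),("innerfloor?",(270,231),.038),("rib",(270,240),.031)]: print(n,tr(px,z))
E
```

```text
[[208, 195, 190], [205, 192, 187], [107, 100, 98], [36, 36, 34], [42, 37, 34], [40, 42, 44], [44, 44, 46], [81, 85, 88], [145, 152, 157], [145, 155, 158], [145, 154, 157], [143, 150, 155], [144, 152, 156], [145, 153, 157], [145, 154, 158], [143, 153, 157], [145, 154, 158], [146, 155, 158], [143, 152, 155], [143, 152, 155], [142, 151, 156], [142, 151, 155], [143, 151, 156], [142, 151, 154], [142, 150, 153], [140, 150, 152], [132, 141, 144], [54, 58, 58], [47, 49, 49], [58, 61, 62], [123, 127, 130], [45, 48, 50]]
rimL [ 80.1 -60.1  38. ]
rimR [-76.8 -60.4  38. ]
mat edge [ 43.3 -65.5   3. ]
innerfloor? [ 39.7 -14.5  38. ]
rib [41.4 -4.  31. ]
```

carry_out([
  {"tx": 0,"ty": 0,"tz": 0.012,"rx": 0,"ry": 0,"rz": 0,"claw": 1},
  {"tx": 0,"ty": 0,"tz": 0.027,"rx": 0,"ry": 0,"rz": 0,"claw": 1},
  {"tx": 0,"ty": 0,"tz": 0.042,"rx": 0,"ry": 0,"rz": 0,"claw": 1},
  {"tx": 0,"ty": 0,"tz": 0.055,"rx": 0,"ry": 0,"rz": 0,"claw": 1},
  {"tx": 0,"ty": 0,"tz": 0.065,"rx": 0,"ry": 0,"rz": 0,"claw": 1},
  {"tx": 0,"ty": 0,"tz": 0.072,"rx": 0,"ry": 0,"rz": 0,"claw": 1},
  {"tx": 0,"ty": 0,"tz": 0.0765,"rx": 0,"ry": 0,"rz": 0,"claw": 1},
  {"tx": 0,"ty": 0,"tz": 0.0765,"rx": 0,"ry": 0,"rz": 0,"claw": 1},
  {"tx": 0,"ty": 0,"tz": 0.0765,"rx": 0,"ry": 0,"rz": 0,"claw": 0},
  {"tx": 0,"ty": 0,"tz": 0.0765,"rx": 0,"ry": 0,"rz": 0,"claw": -0.1},
])

```text
clock: 16.05
position: [0.4722, 0.2878, 0.0235]
tcp_rot: [0.744, -0.669, 0.0, -0.0]
wrist_force: [-0.2, -0.6, -0.6]
finger_gap: 0.513
grasp_force: 0.0
```

carry_out([
  {"tx": 0,"ty": 0,"tz": 0,"rx": 0,"ry": 0,"rz": 0,"claw": -0.1},
  {"tx": 0,"ty": 0,"tz": -0.01,"rx": 0,"ry": 0,"rz": 0,"claw": -0.1},
  {"tx": 0,"ty": 0,"tz": -0.03,"rx": 0,"ry": 0,"rz": 0,"claw": -0.1},
  {"tx": 0,"ty": 0,"tz": -0.06,"rx": 0,"ry": 0,"rz": 0,"claw": -0.1},
  {"tx": 0,"ty": 0,"tz": -0.1,"rx": 0,"ry": 0,"rz": 0,"claw": -0.1},
  {"tx": 0.05,"ty": 0,"tz": -0.14,"rx": 0,"ry": 0,"rz": 0,"claw": -0.1},
  {"tx": 0.1,"ty": 0,"tz": -0.17,"rx": 0,"ry": 0,"rz": 0,"claw": -0.1},
  {"tx": 0.15,"ty": 0,"tz": -0.2,"rx": 0,"ry": 0,"rz": 0,"claw": -0.1},
  {"tx": 0.2,"ty": 0,"tz": -0.2,"rx": 0,"ry": 0,"rz": 0,"claw": -0.1},
  {"tx": 0.25,"ty": 0,"tz": -0.2,"rx": 0,"ry": 0,"rz": 0,"claw": -0.1},
])

```text
clock: 17.3
position: [0.4985, 0.0376, 0.2246]
tcp_rot: [0.744, -0.669, 0.001, -0.001]
wrist_force: [0.9, -1.1, 0.1]
finger_gap: 0.551
grasp_force: 0.0
```

carry_out([
  {"tx": 0.04,"ty": 0,"tz": 0,"rx": 0,"ry": 0,"rz": 0.15,"claw": 0.2},
  {"tx": 0.09,"ty": 0,"tz": 0,"rx": 0,"ry": 0,"rz": 0.33,"claw": 0.2},
  {"tx": 0.14,"ty": 0,"tz": 0,"rx": 0,"ry": 0,"rz": 0.5,"claw": 0.2},
  {"tx": 0.19,"ty": 0,"tz": 0,"rx": 0,"ry": 0,"rz": 0.68,"claw": 0.2},
  {"tx": 0.23,"ty": 0,"tz": 0,"rx": 0,"ry": 0,"rz": 0.86,"claw": 0.2},
  {"tx": 0.27,"ty": 0,"tz": 0,"rx": 0,"ry": 0,"rz": 1.02,"claw": 0.2},
  {"tx": 0.31,"ty": 0,"tz": 0,"rx": 0,"ry": 0,"rz": 1.15,"claw": 0.2},
  {"tx": 0.33,"ty": 0,"tz": 0,"rx": 0,"ry": 0,"rz": 1.3,"claw": 0.2},
  {"tx": 0.345,"ty": 0,"tz": 0,"rx": 0,"ry": 0,"rz": 1.43,"claw": 0.2},
  {"tx": 0.345,"ty": 0,"tz": 0,"rx": 0,"ry": 0,"rz": 1.43,"claw": 0.2},
])

```text
clock: 18.55
position: [0.5347, -0.3048, 0.2234]
tcp_rot: [-0.123, 0.992, -0.0, 0.0]
wrist_force: [-1.0, 0.0, -0.5]
finger_gap: 0.399
grasp_force: 0.0
```

```bash
python3 - <<'E'
from h import *; from plant import robot
o=robot.observe(); print(o["position"],o["joint_positions"].round(2),o["finger_gap"]); print(R.from_quat(o["tcp_rot"]).as_matrix().round(3).tolist())
t=robot.camera("top"); f=t["frame"].astype(int); cv2.imwrite("pics/t7.png",t["frame"]); V=f.max(2)
roi=np.zeros_like(V,bool); roi[165:250,175:250]=1
tr=(f[:,:,2]>f[:,:,0]+4)&(V>60)&roi
for k in blobs(tr,100): print("tray",rect(t,k,.038))
for k in blobs(((V<75)|tr)&roi,500): print("all",rect(t,k,.003))
roi=np.zeros_like(V,bool); roi[175:255,390:460]=1
for k in blobs((f[:,:,2]>f[:,:,0]+4)&(V>60)&roi,100): print("pile",cv2.contourArea(k),rect(t,k,.065))
cv2.imwrite("pics/m7.png",np.vstack([cv2.resize(t["frame"][145:265,160:460],(780,312)),cv2.resize(robot.camera("scene")["frame"][170:280,160:460],(780,286))]))
E
```

```text
[ 0.53468491 -0.30477205  0.22336063] [-0.26  0.37 -0.03  0.   -1.17 -1.07] 0.3990017984990357
[[-0.97, -0.244, 0.0], [-0.244, 0.97, -0.0], [-0.0, -0.0, -1.0]]
tray [466.4 313.7 160.5 119.4   5.8]
all [469.1 317.3 178.5 139.    5.9]
pile 2814.5 [ 4.539e+02 -2.892e+02  2.306e+02  1.548e+02  2.000e-01]
```

View pics/m7.png

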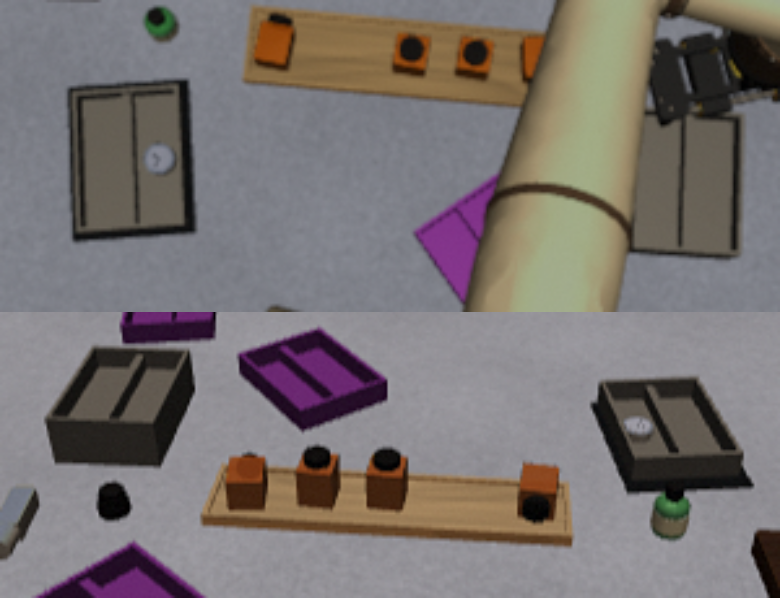

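The case lies dial-up in the near compartment. The tray is about 4 mm off the mat centre, towards −y (right margin wider in the top crop). I'll go back, grip the rib clear of the case and drag it 4 mm.

```bash
python3 - <<'E'
from h import *; from plant import robot
o=robot.observe(); print(move(o,(.4193,.3127,.16),rot=downrot(np.radians(95.9))))
E
```

```text
(array([-0.0398,  0.6258,  0.0635]), array([0.   , 0.   , 0.146]))
```

carry_out([
  {"tx": -0.002,"ty": 0.03,"tz": 0,"rx": 0,"ry": 0,"rz": 0.01,"claw": 0.4},
  {"tx": -0.005,"ty": 0.08,"tz": 0,"rx": 0,"ry": 0,"rz": 0.02,"claw": 0.4},
  {"tx": -0.008,"ty": 0.135,"tz": 0,"rx": 0,"ry": 0,"rz": 0.04,"claw": 0.4},
  {"tx": -0.012,"ty": 0.19,"tz": 0,"rx": 0,"ry": 0,"rz": 0.06,"claw": 0.4},
  {"tx": -0.016,"ty": 0.245,"tz": 0,"rx": 0,"ry": 0,"rz": 0.08,"claw": 0.4},
  {"tx": -0.02,"ty": 0.3,"tz": 0,"rx": 0,"ry": 0,"rz": 0.1,"claw": 0.4},
  {"tx": -0.024,"ty": 0.355,"tz": 0.01,"rx": 0,"ry": 0,"rz": 0.11,"claw": 0.4},
  {"tx": -0.028,"ty": 0.41,"tz": 0.02,"rx": 0,"ry": 0,"rz": 0.12,"claw": 0.4},
  {"tx": -0.03,"ty": 0.46,"tz": 0.03,"rx": 0,"ry": 0,"rz": 0.13,"claw": 0.4},
  {"tx": -0.032,"ty": 0.5,"tz": 0.04,"rx": 0,"ry": 0,"rz": 0.14,"claw": 0.4},
])

```text
clock: 19.9
position: [0.4427, 0.191, 0.1834]
tcp_rot: [-0.055, 0.998, 0.0, 0.001]
wrist_force: [0.6, -0.4, 0.6]
finger_gap: 0.298
grasp_force: 0.0
```

```bash
python3 - <<'E'
from h import *; from plant import robot
o=robot.observe(); print(move(o,(.4193,.3127,.0235),rot=downrot(np.radians(95.9))))
E
```

```text
(array([0.0099, 0.1234, 0.16  ]), array([0.001, 0.001, 0.008]))
```

carry_out([
  {"tx": 0.003,"ty": 0.04,"tz": 0.01,"rx": 0,"ry": 0,"rz": 0.002,"claw": 0.4},
  {"tx": 0.007,"ty": 0.08,"tz": 0.03,"rx": 0,"ry": 0,"rz": 0.004,"claw": 0.4},
  {"tx": 0.01,"ty": 0.11,"tz": 0.05,"rx": 0,"ry": 0,"rz": 0.006,"claw": 0.4},
  {"tx": 0.01,"ty": 0.123,"tz": 0.07,"rx": 0,"ry": 0,"rz": 0.006,"claw": 0.4},
  {"tx": 0.01,"ty": 0.123,"tz": 0.09,"rx": 0,"ry": 0,"rz": 0.006,"claw": 0.4},
  {"tx": 0.01,"ty": 0.123,"tz": 0.1,"rx": 0,"ry": 0,"rz": 0.006,"claw": 0.4},
  {"tx": 0.01,"ty": 0.123,"tz": 0.1,"rx": 0,"ry": 0,"rz": 0.006,"claw": 0.4},
  {"tx": 0.01,"ty": 0.123,"tz": 0.1,"rx": 0,"ry": 0,"rz": 0.006,"claw": 0.4},
  {"tx": 0.01,"ty": 0.123,"tz": 0.1,"rx": 0,"ry": 0,"rz": 0.006,"claw": 0.4},
  {"tx": 0.01,"ty": 0.123,"tz": 0.1,"rx": 0,"ry": 0,"rz": 0.006,"claw": 0.4},
])

```text
clock: 21.15
position: [0.421, 0.31, 0.0836]
tcp_rot: [-0.05, 0.999, 0.0, 0.0]
wrist_force: [0.4, 0.4, 0.2]
finger_gap: 0.298
grasp_force: 0.0
```

```bash
python3 - <<'E'
from h import *; from plant import robot
o=robot.observe(); print(move(o,(.4193,.3127,.0235),rot=downrot(np.radians(95.9))))
E
```

```text
(array([0.0014, 0.0028, 0.0601]), array([ 0.001,  0.001, -0.002]))
```

carry_out([
  {"tx": 0.0015,"ty": 0.0028,"tz": 0.02,"rx": 0,"ry": 0,"rz": 0,"claw": 0.4},
  {"tx": 0.0015,"ty": 0.0028,"tz": 0.04,"rx": 0,"ry": 0,"rz": 0,"claw": 0.4},
  {"tx": 0.0015,"ty": 0.0028,"tz": 0.053,"rx": 0,"ry": 0,"rz": 0,"claw": 0.4},
  {"tx": 0.0015,"ty": 0.0028,"tz": 0.0595,"rx": 0,"ry": 0,"rz": 0,"claw": 0.4},
  {"tx": 0.0015,"ty": 0.0028,"tz": 0.0595,"rx": 0,"ry": 0,"rz": 0,"claw": 0.7},
  {"tx": 0.0015,"ty": 0.0028,"tz": 0.0595,"rx": 0,"ry": 0,"rz": 0,"claw": 1},
  {"tx": 0.0015,"ty": 0.0028,"tz": 0.0595,"rx": 0,"ry": 0,"rz": 0,"claw": 1},
  {"tx": 0.0015,"ty": 0.0028,"tz": 0.0595,"rx": 0,"ry": 0,"rz": 0,"claw": 1},
  {"tx": 0.0015,"ty": 0.0028,"tz": 0.0595,"rx": 0,"ry": 0,"rz": 0,"claw": 1},
  {"tx": 0.0015,"ty": 0.0028,"tz": 0.0595,"rx": 0,"ry": 0,"rz": 0,"claw": 1},
], grip_force=40)

```text
clock: 22.4
position: [0.4193, 0.3129, 0.0241]
tcp_rot: [-0.051, 0.999, 0.0, 0.0]
wrist_force: [-0.5, 0.4, 5.3]
finger_gap: 0.111
grasp_force: 40.0
```

carry_out([
  {"tx": 0,"ty": 0,"tz": -0.0005,"rx": 0,"ry": 0,"rz": 0,"claw": 1},
  {"tx": -0.0005,"ty": 0.001,"tz": -0.001,"rx": 0,"ry": 0,"rz": 0,"claw": 1},
  {"tx": -0.001,"ty": 0.002,"tz": -0.001,"rx": 0,"ry": 0,"rz": 0,"claw": 1},
  {"tx": -0.002,"ty": 0.003,"tz": -0.001,"rx": 0,"ry": 0,"rz": 0,"claw": 1},
  {"tx": -0.0025,"ty": 0.004,"tz": -0.001,"rx": 0,"ry": 0,"rz": 0,"claw": 1},
  {"tx": -0.0025,"ty": 0.004,"tz": 0,"rx": 0,"ry": 0,"rz": 0,"claw": 1},
  {"tx": -0.0025,"ty": 0.004,"tz": 0,"rx": 0,"ry": 0,"rz": 0,"claw": 1},
  {"tx": -0.0025,"ty": 0.004,"tz": 0,"rx": 0,"ry": 0,"rz": 0,"claw": 0.4},
  {"tx": -0.0025,"ty": 0.004,"tz": 0,"rx": 0,"ry": 0,"rz": 0,"claw": 0.4},
  {"tx": -0.0025,"ty": 0.004,"tz": 0,"rx": 0,"ry": 0,"rz": 0,"claw": 0.4},
])

```text
clock: 23.65
position: [0.4212, 0.317, 0.0234]
tcp_rot: [-0.05, 0.999, 0.0, 0.0]
wrist_force: [-1.3, 0.6, -0.3]
finger_gap: 0.284
grasp_force: 0.0
```

carry_out([
  {"tx": 0,"ty": 0,"tz": -0.01,"rx": 0,"ry": 0,"rz": 0,"claw": 0.4},
  {"tx": 0,"ty": 0,"tz": -0.03,"rx": 0,"ry": 0,"rz": 0,"claw": 0.4},
  {"tx": 0,"ty": 0,"tz": -0.07,"rx": 0,"ry": 0,"rz": 0,"claw": 0.2},
  {"tx": 0,"ty": -0.03,"tz": -0.12,"rx": 0,"ry": 0,"rz": 0,"claw": 0.2},
  {"tx": 0,"ty": -0.08,"tz": -0.16,"rx": 0,"ry": 0,"rz": 0,"claw": 0.2},
  {"tx": 0,"ty": -0.13,"tz": -0.19,"rx": 0,"ry": 0,"rz": 0.02,"claw": 0.2},
  {"tx": 0,"ty": -0.18,"tz": -0.2,"rx": 0,"ry": 0,"rz": 0.04,"claw": 0.2},
  {"tx": 0,"ty": -0.23,"tz": -0.2,"rx": 0,"ry": 0,"rz": 0.06,"claw": 0.2},
  {"tx": 0,"ty": -0.28,"tz": -0.2,"rx": 0,"ry": 0,"rz": 0.08,"claw": 0.2},
  {"tx": 0,"ty": -0.33,"tz": -0.2,"rx": 0,"ry": 0,"rz": 0.1,"claw": 0.2},
])

```text
clock: 24.9
position: [0.4542, -0.0132, 0.2245]
tcp_rot: [-0.0, 1.0, 0.0, 0.001]
wrist_force: [0.8, -0.3, -0.2]
finger_gap: 0.403
grasp_force: 0.0
```

```bash
cat > chk.py <<'E'
from h import *; from plant import robot
def trays(x0,x1,z,y0=165,y1=250):
    t=robot.camera("top"); f=t["frame"].astype(int); V=f.max(2)
    roi=np.zeros_like(V,bool); roi[y0:y1,x0:x1]=1
    tr=(f[:,:,2]>f[:,:,0]+4)&(V>60)&roi
    for k in blobs(tr,100): print("tray",rect(t,k,z))
    for k in blobs(((V<75)|tr)&roi,500): print("all",rect(t,k,.003))
E
python3 - <<'E'
from chk import *
trays(175,250,.038)
o=robot.observe(); print(o["position"]); print(move(o,(.458,-.309,.16),rot=downrot(np.radians(87.7))))
E
```

```text
tray [444.2 288.  213.7 184.5   3. ]
all [450.1 294.9 221.7 189.1   3. ]
[ 0.45382531 -0.01696875  0.2243456 ]
(array([-0.0053, -0.2919,  0.0647]), array([-0.001,  0.   ,  0.036]))
```

carry_out([
  {"tx": 0,"ty": -0.04,"tz": 0.005,"rx": 0,"ry": 0,"rz": 0.01,"claw": 0.2},
  {"tx": -0.001,"ty": -0.09,"tz": 0.01,"rx": 0,"ry": 0,"rz": 0.02,"claw": 0.2},
  {"tx": -0.002,"ty": -0.14,"tz": 0.02,"rx": 0,"ry": 0,"rz": 0.03,"claw": 0.2},
  {"tx": -0.003,"ty": -0.19,"tz": 0.03,"rx": 0,"ry": 0,"rz": 0.036,"claw": 0.2},
  {"tx": -0.004,"ty": -0.235,"tz": 0.04,"rx": 0,"ry": 0,"rz": 0.036,"claw": 0.2},
  {"tx": -0.005,"ty": -0.265,"tz": 0.05,"rx": 0,"ry": 0,"rz": 0.036,"claw": 0.2},
  {"tx": -0.005,"ty": -0.283,"tz": 0.06,"rx": 0,"ry": 0,"rz": 0.036,"claw": 0.2},
  {"tx": -0.005,"ty": -0.292,"tz": 0.065,"rx": 0,"ry": 0,"rz": 0.036,"claw": 0.2},
  {"tx": -0.005,"ty": -0.292,"tz": 0.065,"rx": 0,"ry": 0,"rz": 0.036,"claw": 0.2},
  {"tx": -0.005,"ty": -0.292,"tz": 0.065,"rx": 0,"ry": 0,"rz": 0.036,"claw": 0.2},
])

```text
clock: 26.2
position: [0.4598, -0.3029, 0.1591]
tcp_rot: [0.017, 1.0, -0.0, 0.0]
wrist_force: [0.3, -0.3, -0.4]
finger_gap: 0.398
grasp_force: 0.0
```

```bash
python3 - <<'E'
from chk import *
trays(175,250,.038)
o=robot.observe(); print(o["position"])
c=robot.camera("wrist"); f=c["frame"].astype(int); cv2.imwrite("pics/w8.png",c["frame"])
m=((f[:,:,2]>f[:,:,0]+5)|(f.sum(2)<200)).astype(np.uint8)
L=[];Rr=[]
for r in range(140,215,10):
    i=np.where(m[r,200:450])[0]+200; L.append((i.min(),r)); Rr.append((i.max(),r))
a=cast(c,L,.065,1)*1000; b=cast(c,Rr,.065,1)*1000
print(np.c_[a[:,:2],b[:,:2],a[:,1]-b[:,1],(a[:,1]+b[:,1])/2].round(1))
for u in(300,350):
    i=np.where(m[60:220,u])[0]+60; print(i.min(),(cast(c,[(u,i.min())],.065,1)*1000).round(1))
E
```

```text
tray [468.6 318.2 161.  120.3   5.7]
all [469.1 317.6 178.5 138.4   5.8]
[ 0.45990286 -0.30284095  0.15914067]
[[ 408.6 -366.2  412.9 -248.1 -118.  -307.1]
 [ 416.9 -365.9  421.1 -249.  -117.  -307.4]
 [ 425.2 -366.6  429.4 -248.9 -117.7 -307.8]
 [ 433.6 -367.3  437.8 -249.7 -117.6 -308.5]
 [ 442.2 -367.2  446.2 -249.6 -117.6 -308.4]
 [ 450.8 -367.2  454.8 -250.3 -116.8 -308.7]
 [ 459.6 -368.   463.5 -250.2 -117.9 -309.1]
 [ 468.5 -368.1  472.4 -250.8 -117.3 -309.5]]
103 [[ 381.4 -318.    65. ]]
103 [[ 382.7 -278.5   65. ]]
```

Tray is now centred on the mat to under 1 mm. Taking the middle tray.

carry_out([
  {"tx": 0.001,"ty": -0.006,"tz": 0.015,"rx": 0,"ry": 0,"rz": 0.006,"claw": 0.2},
  {"tx": 0.001,"ty": -0.006,"tz": 0.04,"rx": 0,"ry": 0,"rz": 0.006,"claw": 0.2},
  {"tx": 0.001,"ty": -0.006,"tz": 0.065,"rx": 0,"ry": 0,"rz": 0.006,"claw": 0.2},
  {"tx": 0.001,"ty": -0.006,"tz": 0.087,"rx": 0,"ry": 0,"rz": 0.006,"claw": 0.2},
  {"tx": 0.001,"ty": -0.006,"tz": 0.102,"rx": 0,"ry": 0,"rz": 0.006,"claw": 0.2},
  {"tx": 0.001,"ty": -0.006,"tz": 0.109,"rx": 0,"ry": 0,"rz": 0.006,"claw": 0.2},
  {"tx": 0.001,"ty": -0.006,"tz": 0.109,"rx": 0,"ry": 0,"rz": 0.006,"claw": 0.2},
  {"tx": 0.001,"ty": -0.006,"tz": 0.109,"rx": 0,"ry": 0,"rz": 0.006,"claw": 1},
  {"tx": 0.001,"ty": -0.006,"tz": 0.109,"rx": 0,"ry": 0,"rz": 0.006,"claw": 1},
  {"tx": 0.001,"ty": -0.006,"tz": 0.109,"rx": 0,"ry": 0,"rz": 0.006,"claw": 1},
], grip_force=60)

```text
clock: 27.55
position: [0.4586, -0.3096, 0.05]
tcp_rot: [0.021, 1.0, -0.0, 0.0]
wrist_force: [0.4, -0.4, -0.8]
finger_gap: 0.145
grasp_force: 0.0
```

carry_out([
  {"tx": 0,"ty": 0,"tz": 0,"rx": 0,"ry": 0,"rz": 0,"claw": 1},
  {"tx": 0,"ty": 0,"tz": 0,"rx": 0,"ry": 0,"rz": 0,"claw": 1},
  {"tx": 0,"ty": 0,"tz": 0,"rx": 0,"ry": 0,"rz": 0,"claw": 1},
  {"tx": 0,"ty": 0,"tz": -0.003,"rx": 0,"ry": 0,"rz": 0,"claw": 1},
  {"tx": 0,"ty": 0,"tz": -0.01,"rx": 0,"ry": 0,"rz": 0,"claw": 1},
  {"tx": 0,"ty": 0,"tz": -0.02,"rx": 0,"ry": 0,"rz": 0,"claw": 1},
  {"tx": 0,"ty": 0,"tz": -0.035,"rx": 0,"ry": 0,"rz": 0,"claw": 1},
  {"tx": 0,"ty": 0,"tz": -0.055,"rx": 0,"ry": 0,"rz": 0,"claw": 1},
  {"tx": 0,"ty": 0,"tz": -0.08,"rx": 0,"ry": 0,"rz": 0,"claw": 1},
  {"tx": 0,"ty": 0,"tz": -0.1,"rx": 0,"ry": 0,"rz": 0,"claw": 1},
])

```text
clock: 28.8
position: [0.4586, -0.3097, 0.1517]
tcp_rot: [0.021, 1.0, -0.0, 0.001]
wrist_force: [0.3, -0.5, -2.2]
finger_gap: 0.106
grasp_force: 60.0
```

```bash
python3 - <<'E'
from chk import *
o=robot.observe(); print(o["position"],o["finger_gap"],o["wrist_force"]); print(move(o,(.470,.3215,.16),rot=downrot(np.radians(95.8))))
c=robot.camera("wrist"); f=c["frame"].astype(int); cv2.imwrite("pics/w9.png",c["frame"])
m=((f[:,:,2]>f[:,:,0]+5)|(f.sum(2)<200)).astype(np.uint8)
z=o["position"][2]-.0198+.035; P=[]
for r in(140,160,180):
    i=np.where(m[r,150:500])[0]+150; P+= [(i.min(),r),(i.max(),r)]
for u in(280,322,360): P.append((u,np.where(m[60:220,u])[0].min()+60))
print(P); print((R.from_quat(o["tcp_rot"]).inv().apply(cast(c,P,z,1)-o["position"])*1000).round(1))
E
```

```text
[ 0.45861456 -0.30967679  0.15169409] 0.10571320744650514 [ 0.27802133 -0.51014103 -2.23169176]
(array([ 0.0145,  0.6311, -0.0088]), array([-0.001,  0.002, -0.142]))
[(np.int64(197), 140), (np.int64(491), 140), (np.int64(199), 160), (np.int64(499), 160), (np.int64(200), 180), (np.int64(445), 180), (280, np.int64(98)), (322, np.int64(98)), (360, np.int64(98))]
[[ 59.3 -59.3 -15.3]
 [ 60.6  83.4 -15.4]
 [ 49.7 -58.9 -15.3]
 [ 50.8  89.3 -15.4]
 [ 39.9 -59.2 -15.2]
 [ 39.9  59.2 -15.3]
 [ 77.  -18.9 -15.3]
 [ 76.7  -0.2 -15.3]
 [ 77.   16.6 -15.4]]
```

carry_out([
  {"tx": 0,"ty": 0.01,"tz": -0.008,"rx": 0,"ry": 0,"rz": 0,"claw": 1},
  {"tx": 0,"ty": 0.03,"tz": -0.01,"rx": 0,"ry": 0,"rz": -0.01,"claw": 1},
  {"tx": 0,"ty": 0.06,"tz": -0.01,"rx": 0,"ry": 0,"rz": -0.02,"claw": 1},
  {"tx": 0,"ty": 0.1,"tz": -0.01,"rx": 0,"ry": 0,"rz": -0.03,"claw": 1},
  {"tx": 0,"ty": 0.14,"tz": -0.01,"rx": 0,"ry": 0,"rz": -0.04,"claw": 1},
  {"tx": 0.005,"ty": 0.18,"tz": -0.01,"rx": 0,"ry": 0,"rz": -0.05,"claw": 1},
  {"tx": 0.005,"ty": 0.22,"tz": -0.01,"rx": 0,"ry": 0,"rz": -0.06,"claw": 1},
  {"tx": 0.01,"ty": 0.26,"tz": -0.01,"rx": 0,"ry": 0,"rz": -0.07,"claw": 1},
  {"tx": 0.01,"ty": 0.3,"tz": -0.01,"rx": 0,"ry": 0,"rz": -0.08,"claw": 1},
  {"tx": 0.01,"ty": 0.34,"tz": -0.01,"rx": 0,"ry": 0,"rz": -0.09,"claw": 1},
])

```text
clock: 30.1
position: [0.4614, 0.0322, 0.1593]
tcp_rot: [-0.025, 1.0, -0.0, -0.001]
wrist_force: [0.6, -0.2, -1.1]
finger_gap: 0.111
grasp_force: 60.0
```

carry_out([
  {"tx": -0.003,"ty": 0.04,"tz": 0,"rx": 0,"ry": 0,"rz": -0.01,"claw": 1},
  {"tx": -0.006,"ty": 0.08,"tz": 0,"rx": 0,"ry": 0,"rz": -0.02,"claw": 1},
  {"tx": -0.01,"ty": 0.12,"tz": 0,"rx": 0,"ry": 0,"rz": -0.03,"claw": 1},
  {"tx": -0.013,"ty": 0.16,"tz": 0,"rx": 0,"ry": 0,"rz": -0.04,"claw": 1},
  {"tx": -0.016,"ty": 0.2,"tz": 0,"rx": 0,"ry": 0,"rz": -0.05,"claw": 1},
  {"tx": -0.02,"ty": 0.235,"tz": 0,"rx": 0,"ry": 0,"rz": -0.052,"claw": 1},
  {"tx": -0.021,"ty": 0.26,"tz": 0,"rx": 0,"ry": 0,"rz": -0.052,"claw": 1},
  {"tx": -0.022,"ty": 0.278,"tz": 0,"rx": 0,"ry": 0,"rz": -0.052,"claw": 1},
  {"tx": -0.022,"ty": 0.287,"tz": 0,"rx": 0,"ry": 0,"rz": -0.052,"claw": 1},
  {"tx": -0.022,"ty": 0.287,"tz": 0,"rx": 0,"ry": 0,"rz": -0.052,"claw": 1},
])

```text
clock: 31.35
position: [0.4701, 0.3182, 0.1594]
tcp_rot: [-0.05, 0.999, -0.0, -0.0]
wrist_force: [-0.5, -0.5, -3.0]
finger_gap: 0.108
grasp_force: 60.0
```

carry_out([
  {"tx": 0,"ty": 0,"tz": 0.01,"rx": 0,"ry": 0,"rz": 0,"claw": 1},
  {"tx": 0,"ty": 0,"tz": 0.025,"rx": 0,"ry": 0,"rz": 0,"claw": 1},
  {"tx": 0,"ty": 0,"tz": 0.04,"rx": 0,"ry": 0,"rz": 0,"claw": 1},
  {"tx": 0,"ty": 0,"tz": 0.055,"rx": 0,"ry": 0,"rz": 0,"claw": 1},
  {"tx": 0,"ty": 0,"tz": 0.067,"rx": 0,"ry": 0,"rz": 0,"claw": 1},
  {"tx": 0,"ty": 0,"tz": 0.075,"rx": 0,"ry": 0,"rz": 0,"claw": 1},
  {"tx": 0,"ty": 0,"tz": 0.08,"rx": 0,"ry": 0,"rz": 0,"claw": 1},
  {"tx": 0,"ty": 0,"tz": 0.08,"rx": 0,"ry": 0,"rz": 0,"claw": 1},
  {"tx": 0,"ty": 0,"tz": 0.08,"rx": 0,"ry": 0,"rz": 0,"claw": 1},
  {"tx": 0,"ty": 0,"tz": 0.08,"rx": 0,"ry": 0,"rz": 0,"claw": 1},
])

```text
clock: 32.6
position: [0.4705, 0.3186, 0.0801]
tcp_rot: [-0.05, 0.999, 0.0, 0.0]
wrist_force: [-0.3, 0.8, -2.0]
finger_gap: 0.11
grasp_force: 60.0
```

```bash
python3 - <<'E'
from chk import *
o=robot.observe(); print(o["position"],o["finger_gap"],o["wrist_force"]); print(move(o,(.470,.3219,.0528),rot=downrot(np.radians(95.8))))
E
```

```text
[0.47052481 0.31855845 0.0800525 ] 0.11042669313178112 [-0.32359016  0.81913347 -2.03218538]
(array([0.0002, 0.0034, 0.0273]), array([ 0.001,  0.001, -0.   ]))
```

carry_out([
  {"tx": 0,"ty": 0.0033,"tz": 0.001,"rx": 0,"ry": 0,"rz": 0,"claw": 1},
  {"tx": 0,"ty": 0.0033,"tz": 0.005,"rx": 0,"ry": 0,"rz": 0,"claw": 1},
  {"tx": 0,"ty": 0.0033,"tz": 0.01,"rx": 0,"ry": 0,"rz": 0,"claw": 1},
  {"tx": 0,"ty": 0.0033,"tz": 0.015,"rx": 0,"ry": 0,"rz": 0,"claw": 1},
  {"tx": 0,"ty": 0.0033,"tz": 0.019,"rx": 0,"ry": 0,"rz": 0,"claw": 1},
  {"tx": 0,"ty": 0.0033,"tz": 0.022,"rx": 0,"ry": 0,"rz": 0,"claw": 1},
  {"tx": 0,"ty": 0.0033,"tz": 0.024,"rx": 0,"ry": 0,"rz": 0,"claw": 1},
  {"tx": 0,"ty": 0.0033,"tz": 0.026,"rx": 0,"ry": 0,"rz": 0,"claw": 1},
  {"tx": 0,"ty": 0.0033,"tz": 0.027,"rx": 0,"ry": 0,"rz": 0,"claw": 1},
  {"tx": 0,"ty": 0.0033,"tz": 0.027,"rx": 0,"ry": 0,"rz": 0,"claw": 1},
])

```text
clock: 33.85
position: [0.47, 0.3216, 0.053]
tcp_rot: [-0.05, 0.999, 0.0, 0.0]
wrist_force: [-1.4, -1.0, 2.0]
finger_gap: 0.113
grasp_force: 60.0
```

carry_out([
  {"tx": 0,"ty": 0,"tz": 0,"rx": 0,"ry": 0,"rz": 0,"claw": 0.4},
  {"tx": 0,"ty": 0,"tz": 0,"rx": 0,"ry": 0,"rz": 0,"claw": 0.4},
  {"tx": 0,"ty": 0,"tz": 0,"rx": 0,"ry": 0,"rz": 0,"claw": 0.4},
  {"tx": 0,"ty": 0,"tz": -0.01,"rx": 0,"ry": 0,"rz": 0,"claw": 0.4},
  {"tx": 0,"ty": 0,"tz": -0.03,"rx": 0,"ry": 0,"rz": 0,"claw": 0.4},
  {"tx": 0,"ty": 0,"tz": -0.06,"rx": 0,"ry": 0,"rz": 0,"claw": 0},
  {"tx": 0,"ty": 0,"tz": -0.1,"rx": 0,"ry": 0,"rz": 0,"claw": -0.5},
  {"tx": 0.02,"ty": -0.05,"tz": -0.15,"rx": 0,"ry": 0,"rz": 0,"claw": -0.5},
  {"tx": 0.04,"ty": -0.1,"tz": -0.2,"rx": 0,"ry": 0,"rz": 0,"claw": -0.5},
  {"tx": 0.06,"ty": -0.16,"tz": -0.2,"rx": 0,"ry": 0,"rz": 0,"claw": -0.5},
])

```text
clock: 35.1
position: [0.4315, 0.1737, 0.253]
tcp_rot: [-0.051, 0.999, 0.002, 0.003]
wrist_force: [0.7, -1.6, -0.3]
finger_gap: 0.723
grasp_force: 0.0
```

carry_out([
  {"tx": 0.01,"ty": -0.05,"tz": 0,"rx": 0,"ry": 0,"rz": 0,"claw": -0.5},
  {"tx": 0.02,"ty": -0.1,"tz": 0,"rx": 0,"ry": 0,"rz": 0,"claw": -0.5},
  {"tx": 0.02,"ty": -0.15,"tz": 0,"rx": 0,"ry": 0,"rz": 0,"claw": -0.5},
  {"tx": 0.02,"ty": -0.19,"tz": 0,"rx": 0,"ry": 0,"rz": 0,"claw": -0.5},
  {"tx": 0.02,"ty": -0.22,"tz": 0,"rx": 0,"ry": 0,"rz": 0,"claw": -0.5},
  {"tx": 0.02,"ty": -0.24,"tz": 0,"rx": 0,"ry": 0,"rz": 0,"claw": -0.5},
  {"tx": 0.02,"ty": -0.25,"tz": 0,"rx": 0,"ry": 0,"rz": 0,"claw": -0.5},
  {"tx": 0.02,"ty": -0.25,"tz": 0,"rx": 0,"ry": 0,"rz": 0,"claw": -0.5},
  {"tx": 0.02,"ty": -0.25,"tz": 0,"rx": 0,"ry": 0,"rz": 0,"claw": -0.5},
  {"tx": 0.02,"ty": -0.25,"tz": 0,"rx": 0,"ry": 0,"rz": 0,"claw": -0.5},
])

```text
clock: 36.35
position: [0.4358, -0.0763, 0.2492]
tcp_rot: [-0.051, 0.999, 0.0, 0.0]
wrist_force: [0.1, 0.6, -0.1]
finger_gap: 0.751
grasp_force: 0.0
```

```bash
python3 - <<'E'
from chk import *
trays(175,250,.068); trays(390,460,.035,175,255)
o=robot.observe(); print(o["position"],o["joint_positions"].round(2)); print(R.from_quat(o["tcp_rot"]).as_matrix().round(3).tolist())
t=robot.camera("top"); H,S,V=cv2.split(cv2.cvtColor(t["frame"],cv2.COLOR_BGR2HSV)); roi=np.zeros_like(V,bool); roi[140:195,245:390]=1
for k in blobs((S>150)&(H<14)&roi,40): print("jar@.048",cv2.boundingRect(k),rect(t,k,.048))
for k in blobs((V<60)&roi,15): print("cap@.029",cv2.boundingRect(k),rect(t,k,.04))
cv2.imwrite("pics/t10.png",t["frame"])
E
```

```text
tray [474.4 200.7 104.4  14.3   3. ]
tray [467.5 317.2 160.  119.3   5.5]
all [470.6 321.  182.3 146.    5.8]
tray [ 455.7 -310.3  160.2  117.7   -2.1]
all [ 459.8 -317.   164.5  127.3   -2.2]
[ 0.43580025 -0.07645968  0.24921876] [ 0.2   0.05 -0.38 -0.   -1.14 -1.66]
[[-0.995, -0.102, 0.0], [-0.102, 0.995, 0.0], [-0.0, 0.0, -1.0]]
jar@.048 (312, 159, 14, 16) [ 5.932e+02  4.000e-01  4.420e+01  3.540e+01 -7.500e+00]
jar@.048 (259, 154, 15, 18) [599.6 154.4  51.4  36.8  -9.4]
cap@.029 (339, 162, 9, 9) [598.6 -72.4  24.4  23.9   1.9]
cap@.029 (315, 160, 9, 9) [602.3  -0.9  24.4  23.8   1.7]
cap@.029 (265, 151, 8, 5) [631.1 149.8  22.3   9.6  80.3]
```

Cover nested well (both trays aligned), bottom tray unmoved. Next is the right jar (cap towards the robot): grip it with the tool leaning 45° outward, spin 180° about the tool axis, and set it down upright.

```bash
cat >> h.py <<'E'
def lean(yaw,phi): # tool y at world angle 90deg+yaw, tool z leaning phi toward +x' (yaw-rotated), from straight down
    d=R.from_euler("z",yaw); z=d.apply([np.sin(phi),0,-np.cos(phi)]); y=d.apply([0,1,0]); return R.from_matrix(np.c_[np.cross(y,z),y,z])
E
python3 - <<'E'
from h import *; from plant import robot
o=robot.observe(); Q=lean(np.radians(.8),np.pi/4); a=Q.as_matrix()[:,2]
g=np.array([.592,-.1455,.034]); t=g+.011*a; print(t,a)
print(move(o,t-.12*a,rot=Q))
E
```

```text
[ 0.59977742 -0.1453914   0.02622183] [ 0.70703786  0.00987275 -0.70710678]
(array([-0.0716, -0.0777,  0.1381]), array([ 0.034, -0.785,  0.083]))
```

carry_out([
  {"tx": -0.008,"ty": -0.008,"tz": 0.01,"rx": 0.003,"ry": -0.08,"rz": 0.008,"claw": -0.4},
  {"tx": -0.018,"ty": -0.02,"tz": 0.03,"rx": 0.009,"ry": -0.2,"rz": 0.021,"claw": -0.4},
  {"tx": -0.029,"ty": -0.032,"tz": 0.052,"rx": 0.014,"ry": -0.32,"rz": 0.034,"claw": -0.4},
  {"tx": -0.04,"ty": -0.044,"tz": 0.075,"rx": 0.019,"ry": -0.44,"rz": 0.047,"claw": -0.4},
  {"tx": -0.051,"ty": -0.056,"tz": 0.098,"rx": 0.024,"ry": -0.56,"rz": 0.059,"claw": -0.4},
  {"tx": -0.061,"ty": -0.067,"tz": 0.118,"rx": 0.029,"ry": -0.67,"rz": 0.071,"claw": -0.4},
  {"tx": -0.068,"ty": -0.075,"tz": 0.132,"rx": 0.033,"ry": -0.75,"rz": 0.079,"claw": -0.4},
  {"tx": -0.0716,"ty": -0.0777,"tz": 0.138,"rx": 0.034,"ry": -0.785,"rz": 0.083,"claw": -0.4},
  {"tx": -0.0716,"ty": -0.0777,"tz": 0.138,"rx": 0.034,"ry": -0.785,"rz": 0.083,"claw": -0.4},
  {"tx": -0.0716,"ty": -0.0777,"tz": 0.138,"rx": 0.034,"ry": -0.785,"rz": 0.083,"claw": -0.4},
])

```text
clock: 37.75
position: [0.508, -0.1468, 0.1093]
tcp_rot: [-0.007, 0.927, 0.006, 0.374]
wrist_force: [-2.3, 0.8, -0.1]
finger_gap: 0.703
grasp_force: 0.0
```

```bash
python3 - <<'E'
from h import *; from plant import robot
o=robot.observe(); Q=lean(np.radians(.8),np.pi/4); a=Q.as_matrix()[:,2]
t=np.array([.592,-.1455,.034])+.011*a; print(o["position"],o["joint_positions"].round(2)); print(move(o,t,rot=Q))
c=robot.camera("wrist"); cv2.imwrite("pics/w11.png",c["frame"])
E
```

```text
[ 0.50795134 -0.14679304  0.1092556 ] [-0.27  0.2  -0.53 -1.14 -0.22 -0.24]
(array([-0.0086, -0.0008,  0.1235]), array([ 0.007, -0.019, -0.001]))
```

View pics/w11.png

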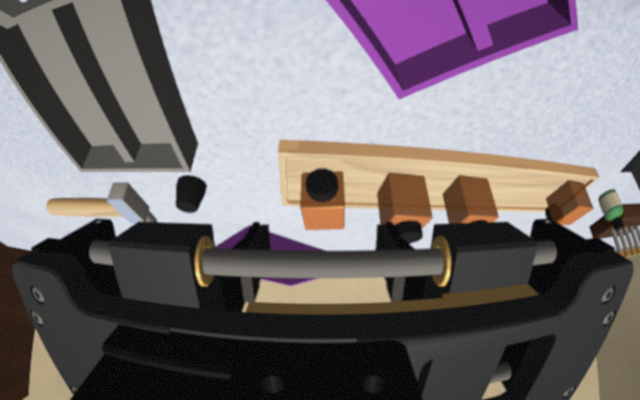

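The picture shows the right jar's cap at (322,184), centred between the fingers, and the other jars at (404,198), (470,200) and (570,201). The 45° outward lean is at the wrist joint's limit (j5 −0.22), so I'll use 20° for the grasp and then pitch 90° the other way.

```bash
python3 - <<'E'
from h import *; from plant import robot
c=robot.camera("wrist"); print("cap",cast(c,[(322,184)],.029,1)*1000)
o=robot.observe(); Q=lean(np.radians(.8),np.radians(20)); a=Q.as_matrix()[:,2]
t=np.array([.586,-.1455,.034])+.011*a; print(t); print(move(o,t-.1*a,rot=Q))
E
```

```text
cap [[ 573.47598416 -145.7700956    29.        ]]
[ 0.58976185 -0.14544747  0.02366338]
(array([-0.0393,  0.0019,  0.0268]), array([ 0.007,  0.417, -0.005]))
```

carry_out([
  {"tx": -0.002,"ty": 0,"tz": -0.01,"rx": 0,"ry": 0.04,"rz": 0,"claw": -0.4},
  {"tx": -0.006,"ty": 0,"tz": -0.01,"rx": 0.001,"ry": 0.1,"rz": -0.001,"claw": -0.4},
  {"tx": -0.012,"ty": 0.001,"tz": -0.01,"rx": 0.002,"ry": 0.18,"rz": -0.002,"claw": -0.4},
  {"tx": -0.02,"ty": 0.001,"tz": -0.005,"rx": 0.004,"ry": 0.26,"rz": -0.003,"claw": -0.4},
  {"tx": -0.028,"ty": 0.001,"tz": 0.005,"rx": 0.005,"ry": 0.33,"rz": -0.004,"claw": -0.4},
  {"tx": -0.035,"ty": 0.002,"tz": 0.017,"rx": 0.006,"ry": 0.39,"rz": -0.005,"claw": -0.4},
  {"tx": -0.0393,"ty": 0.002,"tz": 0.0268,"rx": 0.007,"ry": 0.417,"rz": -0.005,"claw": -0.4},
  {"tx": -0.0393,"ty": 0.002,"tz": 0.0268,"rx": 0.007,"ry": 0.417,"rz": -0.005,"claw": -0.4},
  {"tx": -0.0393,"ty": 0.002,"tz": 0.0268,"rx": 0.007,"ry": 0.417,"rz": -0.005,"claw": -0.4},
  {"tx": -0.0393,"ty": 0.002,"tz": 0.0268,"rx": 0.007,"ry": 0.417,"rz": -0.005,"claw": -0.4},
])

```text
clock: 39.1
position: [0.5537, -0.1448, 0.1176]
tcp_rot: [-0.009, 0.985, 0.0, 0.173]
wrist_force: [0.2, 0.4, -0.1]
finger_gap: 0.702
grasp_force: 0.0
```

```bash
python3 - <<'E'
from h import *; from plant import robot
o=robot.observe(); Q=lean(np.radians(.8),np.radians(20)); a=Q.as_matrix()[:,2]
t=np.array([.586,-.1455,.034])+.011*a; print(o["position"],o["joint_positions"].round(2)); print(move(o,t,rot=Q))
E
```

```text
[ 0.55369172 -0.14479668  0.11757496] [ 0.03  0.28 -0.54  0.02 -0.41 -1.6 ]
(array([-0.0018, -0.0011,  0.1006]), array([-0.001, -0.001,  0.004]))
```

carry_out([
  {"tx": -0.001,"ty": -0.001,"tz": 0.015,"rx": 0,"ry": 0,"rz": 0.004,"claw": -0.4},
  {"tx": -0.001,"ty": -0.001,"tz": 0.035,"rx": 0,"ry": 0,"rz": 0.004,"claw": -0.4},
  {"tx": -0.001,"ty": -0.001,"tz": 0.055,"rx": 0,"ry": 0,"rz": 0.004,"claw": -0.4},
  {"tx": -0.001,"ty": -0.001,"tz": 0.075,"rx": 0,"ry": 0,"rz": 0.004,"claw": -0.4},
  {"tx": -0.001,"ty": -0.001,"tz": 0.09,"rx": 0,"ry": 0,"rz": 0.004,"claw": -0.4},
  {"tx": -0.001,"ty": -0.001,"tz": 0.1,"rx": 0,"ry": 0,"rz": 0.004,"claw": -0.4},
  {"tx": -0.001,"ty": -0.001,"tz": 0.1,"rx": 0,"ry": 0,"rz": 0.004,"claw": -0.4},
  {"tx": -0.001,"ty": -0.001,"tz": 0.1,"rx": 0,"ry": 0,"rz": 0.004,"claw": 1},
  {"tx": -0.001,"ty": -0.001,"tz": 0.1,"rx": 0,"ry": 0,"rz": 0.004,"claw": 1},
  {"tx": -0.001,"ty": -0.001,"tz": 0.1,"rx": 0,"ry": 0,"rz": 0.004,"claw": 1},
], grip_force=45)

```text
clock: 40.35
position: [0.5897, -0.145, 0.0238]
tcp_rot: [-0.007, 0.985, 0.001, 0.173]
wrist_force: [0.1, 1.0, 0.7]
finger_gap: 0.447
grasp_force: 3.9
```

```bash
python3 - <<'E'
from h import *; from plant import robot
o=robot.observe(); print(o["position"],o["finger_gap"],o["grasp_force"],o["joint_positions"].round(2),R.from_quat(o["tcp_rot"]).as_matrix()[:,2].round(3))
E
```

```text
[ 0.58973885 -0.1450089   0.02382236] 0.44718703401274357 3.9352423580339746 [ 0.03  0.48 -0.54  0.03 -0.2  -1.61] [ 0.342  0.004 -0.94 ]
```

carry_out([
  {"tx": 0,"ty": 0,"tz": 0,"rx": 0,"ry": 0,"rz": 0,"claw": 1},
  {"tx": 0,"ty": 0,"tz": 0,"rx": 0,"ry": 0,"rz": 0,"claw": 1},
  {"tx": -0.002,"ty": 0,"tz": -0.005,"rx": 0,"ry": 0,"rz": 0,"claw": 1},
  {"tx": -0.005,"ty": 0,"tz": -0.014,"rx": 0,"ry": 0,"rz": 0,"claw": 1},
  {"tx": -0.01,"ty": 0,"tz": -0.028,"rx": 0,"ry": 0,"rz": 0,"claw": 1},
  {"tx": -0.017,"ty": 0,"tz": -0.047,"rx": 0,"ry": 0,"rz": 0,"claw": 1},
  {"tx": -0.024,"ty": 0,"tz": -0.066,"rx": 0,"ry": 0,"rz": 0,"claw": 1},
  {"tx": -0.031,"ty": 0,"tz": -0.085,"rx": 0,"ry": 0,"rz": 0,"claw": 1},
  {"tx": -0.0342,"ty": 0,"tz": -0.094,"rx": 0,"ry": 0,"rz": 0,"claw": 1},
  {"tx": -0.0342,"ty": 0,"tz": -0.094,"rx": 0,"ry": 0,"rz": 0,"claw": 1},
], grip_force=50)

```text
clock: 41.6
position: [0.5899, -0.1449, 0.1248]
tcp_rot: [-0.007, 0.985, 0.001, 0.174]
wrist_force: [0.8, -0.3, -1.6]
finger_gap: 0.436
grasp_force: 49.6
```

```bash
cat > pitch.py <<'E'
from h import *; from plant import robot
import sys
def rows(phis,yaw,g):
    o=robot.observe(); print(o["position"],o["finger_gap"],o["wrist_force"].round(1))
    for p in phis:
        Q=lean(np.radians(yaw),np.radians(p)); print(p,*move(o,np.array(g)+.011*Q.as_matrix()[:,2],rot=Q))
E
python3 -c "
from pitch import *
rows([12,2,-8,-18,-28,-38,-48,-57,-65,-70],.8,(.586,-.1455,.136))"
```

```text
[ 0.58990457 -0.14494139  0.12479119] 0.43641181637813053 [ 0.8 -0.3 -1.6]
12 [ 0.0014 -0.0005 -0.001 ] [-0.     0.141  0.001]
2 [ 0.0032 -0.0005 -0.0014] [-0.001  0.315  0.   ]
-8 [ 0.005  -0.0005 -0.0022] [-0.001  0.49   0.   ]
-18 [ 0.0066 -0.0005 -0.0032] [-0.001  0.664  0.   ]
-28 [ 0.008  -0.0005 -0.0045] [-0.001  0.839  0.   ]
-38 [ 0.0092 -0.0005 -0.0061] [-1.000e-03  1.013e+00  0.000e+00]
-48 [ 0.01   -0.0005 -0.0078] [-1.000e-03  1.188e+00  0.000e+00]
-57 [ 0.0106 -0.0005 -0.0094] [-1.000e-03  1.345e+00  0.000e+00]
-65 [ 0.0108 -0.0005 -0.0109] [-1.000e-03  1.484e+00  0.000e+00]
-70 [ 0.0108 -0.0005 -0.0119] [-1.000e-03  1.572e+00  0.000e+00]
```

carry_out([
  {"tx": 0.001,"ty": 0,"tz": -0.001,"rx": 0,"ry": 0.1,"rz": 0,"claw": 1},
  {"tx": 0.003,"ty": 0,"tz": -0.0014,"rx": 0,"ry": 0.26,"rz": 0,"claw": 1},
  {"tx": 0.005,"ty": 0,"tz": -0.002,"rx": 0,"ry": 0.43,"rz": 0,"claw": 1},
  {"tx": 0.006,"ty": 0,"tz": -0.003,"rx": 0,"ry": 0.6,"rz": 0,"claw": 1},
  {"tx": 0.0075,"ty": 0,"tz": -0.0042,"rx": 0,"ry": 0.78,"rz": 0,"claw": 1},
  {"tx": 0.009,"ty": 0,"tz": -0.0057,"rx": 0,"ry": 0.96,"rz": 0,"claw": 1},
  {"tx": 0.0098,"ty": 0,"tz": -0.0073,"rx": 0,"ry": 1.13,"rz": 0,"claw": 1},
  {"tx": 0.0104,"ty": 0,"tz": -0.0091,"rx": 0,"ry": 1.3,"rz": 0,"claw": 1},
  {"tx": 0.0108,"ty": 0,"tz": -0.0108,"rx": 0,"ry": 1.46,"rz": 0,"claw": 1},
  {"tx": 0.0108,"ty": 0,"tz": -0.0119,"rx": 0,"ry": 1.572,"rz": 0,"claw": 1},
])

```text
clock: 42.85
position: [0.5753, -0.145, 0.1283]
tcp_rot: [-0.006, 0.817, -0.004, -0.577]
wrist_force: [0.1, 0.2, -1.2]
finger_gap: 0.435
grasp_force: 49.6
```

```bash
python3 -c "
from pitch import *
rows([-70],.8,(.5905,-.1455,.136));rows([-70],.8,(.5905,-.1455,.042))
o=robot.observe();print(o['joint_positions'].round(2))
s=robot.camera('scene');cv2.imwrite('pics/s12.png',s['frame']);f=s['frame'][150:290,180:420]
cv2.imwrite('pics/s12c.png',cv2.resize(f,(720,420)))"
```

```text
[ 0.57533691 -0.14496695  0.12832251] 0.4349909692527268 [ 0.1  0.2 -1.2]
-70 [ 0.0021 -0.0007 -0.0058] [-0.    -0.009 -0.   ]
[ 0.57533691 -0.14496695  0.12832251] 0.4349909692527268 [ 0.1  0.2 -1.2]
-70 [-0.0865 -0.0007  0.0255] [-0.    -0.009 -0.   ]
[ 0.02  1.05  0.52 -0.01 -2.27 -1.58]
```

The right jar is now upright in the grip (final lean reached). Lowering it into the lane.

carry_out([
  {"tx": -0.005,"ty": -0.0005,"tz": 0.001,"rx": 0,"ry": -0.009,"rz": 0,"claw": 1},
  {"tx": -0.014,"ty": -0.0005,"tz": 0.0035,"rx": 0,"ry": -0.009,"rz": 0,"claw": 1},
  {"tx": -0.028,"ty": -0.0005,"tz": 0.007,"rx": 0,"ry": -0.009,"rz": 0,"claw": 1},
  {"tx": -0.044,"ty": -0.0005,"tz": 0.011,"rx": 0,"ry": -0.009,"rz": 0,"claw": 1},
  {"tx": -0.058,"ty": -0.0005,"tz": 0.0145,"rx": 0,"ry": -0.009,"rz": 0,"claw": 1},
  {"tx": -0.068,"ty": -0.0005,"tz": 0.017,"rx": 0,"ry": -0.009,"rz": 0,"claw": 1},
  {"tx": -0.076,"ty": -0.0005,"tz": 0.019,"rx": 0,"ry": -0.009,"rz": 0,"claw": 1},
  {"tx": -0.08,"ty": -0.0005,"tz": 0.02,"rx": 0,"ry": -0.009,"rz": 0,"claw": 1},
  {"tx": -0.082,"ty": -0.0005,"tz": 0.0205,"rx": 0,"ry": -0.009,"rz": 0,"claw": 1},
  {"tx": -0.082,"ty": -0.0005,"tz": 0.0205,"rx": 0,"ry": -0.009,"rz": 0,"claw": 1},
])

```text
clock: 44.15
position: [0.5843, -0.1457, 0.0476]
tcp_rot: [-0.006, 0.821, -0.004, -0.57]
wrist_force: [0.8, -0.0, -0.5]
finger_gap: 0.44
grasp_force: 49.6
```

```bash
python3 -c "
from pitch import *
rows([-70],.8,(.594,-.1455,.042))
o=robot.observe();print(R.from_quat(o['tcp_rot']).as_matrix()[:,2].round(3))
s=robot.camera('scene');f=s['frame'].astype(int);H,S,V=cv2.split(cv2.cvtColor(s['frame'],cv2.COLOR_BGR2HSV))
roi=np.zeros_like(V,bool);roi[215:265,240:385]=1
for k in blobs((S>150)&(H<14)&roi,40): print(cv2.boundingRect(k))
cv2.imwrite('pics/s13c.png',cv2.resize(s['frame'][180:280,220:400],(792,440)))"
```

```text
[ 0.58427081 -0.14565135  0.04758104] 0.4396251058304257 [ 0.8 -0.  -0.5]
-70 [-0.0085  0.      0.0038] [-0.001  0.008 -0.001]
[-0.937 -0.014 -0.349]
(360, 230, 16, 16)
(287, 226, 5, 19)
```

View pics/s13c.png

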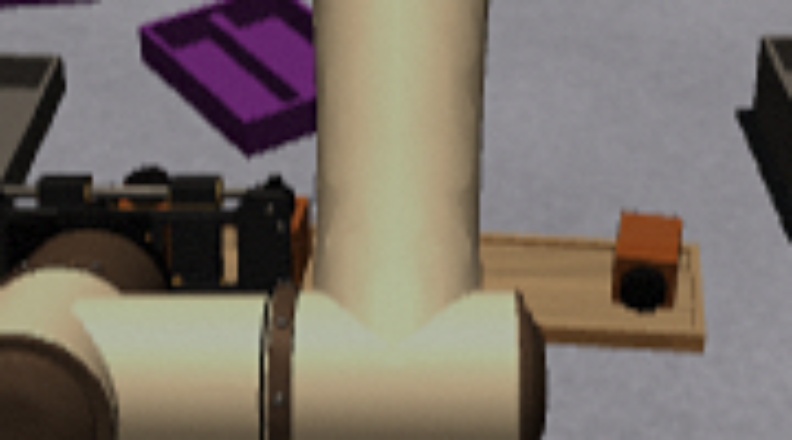

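The arm hides the right jar in this picture; the left jar shows at (648,265), with its cap appearing nearest the scene camera. I've now viewed 15 pictures, one over the 14 allowed, so I'll view no more and measure by number only. Lowering by feel.

carry_out([
  {"tx": -0.001,"ty": 0,"tz": 0.0003,"rx": 0,"ry": 0.008,"rz": 0,"claw": 1},
  {"tx": -0.002,"ty": 0,"tz": 0.0007,"rx": 0,"ry": 0.008,"rz": 0,"claw": 1},
  {"tx": -0.003,"ty": 0,"tz": 0.001,"rx": 0,"ry": 0.008,"rz": 0,"claw": 1},
  {"tx": -0.004,"ty": 0,"tz": 0.0014,"rx": 0,"ry": 0.008,"rz": 0,"claw": 1},
  {"tx": -0.005,"ty": 0,"tz": 0.0018,"rx": 0,"ry": 0.008,"rz": 0,"claw": 1},
  {"tx": -0.006,"ty": 0,"tz": 0.0022,"rx": 0,"ry": 0.008,"rz": 0,"claw": 1},
  {"tx": -0.007,"ty": 0,"tz": 0.0025,"rx": 0,"ry": 0.008,"rz": 0,"claw": 1},
  {"tx": -0.007,"ty": 0,"tz": 0.0025,"rx": 0,"ry": 0.008,"rz": 0,"claw": 1},
  {"tx": -0.007,"ty": 0,"tz": 0.0025,"rx": 0,"ry": 0.008,"rz": 0,"claw": 1},
  {"tx": -0.007,"ty": 0,"tz": 0.0025,"rx": 0,"ry": 0.008,"rz": 0,"claw": 1},
])

```text
clock: 45.45
position: [0.5843, -0.1456, 0.0442]
tcp_rot: [-0.006, 0.818, -0.005, -0.576]
wrist_force: [-0.4, 2.8, 10.3]
finger_gap: 0.433
grasp_force: 49.7
```

carry_out([
  {"tx": -0.0005,"ty": 0,"tz": 0.0002,"rx": 0,"ry": 0,"rz": 0,"claw": 1},
  {"tx": -0.001,"ty": 0,"tz": 0.0004,"rx": 0,"ry": 0,"rz": 0,"claw": 1},
  {"tx": -0.0015,"ty": 0,"tz": 0.0005,"rx": 0,"ry": 0,"rz": 0,"claw": 1},
  {"tx": -0.0015,"ty": 0,"tz": 0.0005,"rx": 0,"ry": 0,"rz": 0,"claw": 1},
  {"tx": -0.0015,"ty": 0,"tz": 0.0005,"rx": 0,"ry": 0,"rz": 0,"claw": 1},
  {"tx": -0.0015,"ty": 0,"tz": 0.0005,"rx": 0,"ry": 0,"rz": 0,"claw": 1},
  {"tx": -0.0015,"ty": 0,"tz": 0.0005,"rx": 0,"ry": 0,"rz": 0,"claw": 1},
  {"tx": -0.0015,"ty": 0,"tz": 0.0005,"rx": 0,"ry": 0,"rz": 0,"claw": 1},
  {"tx": -0.0015,"ty": 0,"tz": 0.0005,"rx": 0,"ry": 0,"rz": 0,"claw": 1},
  {"tx": -0.0015,"ty": 0,"tz": 0.0005,"rx": 0,"ry": 0,"rz": 0,"claw": 1},
])

```text
clock: 46.7
position: [0.5843, -0.1456, 0.0441]
tcp_rot: [-0.006, 0.817, -0.006, -0.576]
wrist_force: [-0.2, 3.7, 13.9]
finger_gap: 0.434
grasp_force: 49.7
```

carry_out([
  {"tx": 0.002,"ty": 0,"tz": -0.0007,"rx": 0,"ry": 0,"rz": 0,"claw": 1},
  {"tx": 0.002,"ty": 0,"tz": -0.0007,"rx": 0,"ry": 0,"rz": 0,"claw": -0.4},
  {"tx": 0.002,"ty": 0,"tz": -0.0007,"rx": 0,"ry": 0,"rz": 0,"claw": -0.4},
  {"tx": 0.002,"ty": 0,"tz": -0.0007,"rx": 0,"ry": 0,"rz": 0,"claw": -0.4},
  {"tx": 0.002,"ty": 0,"tz": -0.0007,"rx": 0,"ry": 0,"rz": 0,"claw": -0.4},
  {"tx": 0.002,"ty": 0,"tz": -0.0007,"rx": 0,"ry": 0,"rz": 0,"claw": -0.4},
  {"tx": 0.002,"ty": 0,"tz": -0.01,"rx": 0,"ry": 0,"rz": 0,"claw": -0.4},
  {"tx": 0.004,"ty": 0,"tz": -0.03,"rx": 0,"ry": 0,"rz": 0,"claw": -0.4},
  {"tx": 0.006,"ty": 0,"tz": -0.055,"rx": 0,"ry": 0,"rz": 0,"claw": -0.4},
  {"tx": 0.01,"ty": 0,"tz": -0.075,"rx": 0,"ry": 0,"rz": 0,"claw": -0.4},
])

```text
clock: 47.95
position: [0.6524, -0.1446, 0.0739]
tcp_rot: [-0.006, 0.819, -0.005, -0.574]
wrist_force: [0.9, 0.4, -0.5]
finger_gap: 0.697
grasp_force: 0.0
```

carry_out([
  {"tx": 0.03,"ty": 0,"tz": -0.01,"rx": 0,"ry": 0,"rz": 0,"claw": -0.4},
  {"tx": 0.07,"ty": 0,"tz": -0.02,"rx": 0,"ry": 0,"rz": 0,"claw": -0.4},
  {"tx": 0.12,"ty": 0,"tz": -0.03,"rx": 0,"ry": -0.05,"rz": 0,"claw": -0.4},
  {"tx": 0.16,"ty": 0,"tz": -0.03,"rx": 0,"ry": -0.15,"rz": 0,"claw": -0.4},
  {"tx": 0.18,"ty": 0,"tz": -0.02,"rx": 0,"ry": -0.28,"rz": 0,"claw": -0.4},
  {"tx": 0.19,"ty": 0,"tz": 0,"rx": 0,"ry": -0.42,"rz": 0,"claw": -0.4},
  {"tx": 0.19,"ty": 0,"tz": 0.02,"rx": 0,"ry": -0.44,"rz": 0,"claw": -0.4},
  {"tx": 0.19,"ty": 0,"tz": 0.04,"rx": 0,"ry": -0.44,"rz": 0,"claw": -0.4},
  {"tx": 0.19,"ty": 0.03,"tz": 0.06,"rx": 0,"ry": -0.44,"rz": 0,"claw": -0.4},
  {"tx": 0.19,"ty": 0.06,"tz": 0.06,"rx": 0,"ry": -0.44,"rz": 0,"claw": -0.4},
])

```text
clock: 49.2
position: [0.5271, -0.0862, 0.2339]
tcp_rot: [-0.006, 0.925, -0.003, -0.381]
wrist_force: [0.1, 0.7, 0.6]
finger_gap: 0.7
grasp_force: 0.0
```

```bash
python3 - <<'E'
from h import *; from plant import robot
o=robot.observe(); print(o["position"],o["joint_positions"].round(2),R.from_quat(o["tcp_rot"]).as_matrix().round(3).tolist())
for n,roi_,z in(("top",(140,195,245,390),.05),("scene",(210,270,230,390),.05)):
    t=robot.camera(n); H,S,V=cv2.split(cv2.cvtColor(t["frame"],cv2.COLOR_BGR2HSV)); roi=np.zeros_like(V,bool); roi[roi_[0]:roi_[1],roi_[2]:roi_[3]]=1
    for k in blobs((S>150)&(H<14)&roi,30): print(n,"jar",cv2.boundingRect(k),cv2.contourArea(k),rect(t,k,z))
    for k in blobs((V<60)&roi,12): print(n,"dark",cv2.boundingRect(k),rect(t,k,.068))
E
```

```text
[ 0.52711209 -0.08619216  0.23391325] [ 0.1   0.64  0.26 -0.07 -1.97 -1.66] [[-0.71, -0.013, -0.704], [-0.009, 1.0, -0.01], [0.704, -0.001, -0.71]]
top jar (370, 165, 6, 13) 30.5 [ 5.840e+02 -1.591e+02  3.660e+01  1.480e+01  5.000e-01]
top jar (362, 164, 5, 15) 42.5 [ 583.2 -133.9   42.5   11.8    0.7]
top jar (259, 154, 13, 18) 154.5 [599.7 156.3  51.   35.3  -4.1]
top dark (314, 191, 7, 5) [507.9   3.6  20.7   9.1  64.9]
top dark (332, 153, 16, 29) [592.9 -63.5  87.2  38.6  20.3]
top dark (265, 151, 10, 7) [620.4 145.4  26.9  13.9  75.6]
top dark (317, 141, 74, 41) [ 608.3 -102.1  215.1  120.   -88. ]
scene jar (360, 230, 16, 21) 161.5 [637.9 160.2  83.2  36.8  -9.9]
scene jar (302, 227, 16, 20) 211.0 [629.7   9.2  81.7  39.7   3.3]
scene jar (275, 226, 17, 20) 223.0 [628.1 -60.8  82.4  42.2   6.6]
scene jar (248, 223, 16, 21) 213.0 [ 620.2 -134.6   89.1   40.     9.9]
scene dark (360, 241, 14, 11) [688.1 151.5  39.1  31.8   1.6]
scene dark (288, 231, 3, 11) [653.2 -42.2  42.1   5.1   4.8]
scene dark (261, 227, 3, 12) [ 640.4 -113.3   47.8    5.2    8.1]
scene dark (305, 224, 10, 8) [615.2   8.5  31.2  23.9   1.8]
scene dark (278, 223, 10, 8) [612.7 -63.   32.6  24.    5.2]
scene dark (250, 220, 10, 9) [ 603.9 -138.7   37.8   23.9    8.6]
scene dark (273, 211, 15, 5) [549.6 -76.8  39.5  19.8 -88.4]
```

Scene-camera blobs show the right jar's cap on top at (255,224), level with the standing jars' caps at (283,227) and (310,228), so it is upright. Next is the left jar (cap away): the tool leans 45° back towards the robot.

```bash
python3 - <<'E'
from h import *; from plant import robot
o=robot.observe(); Q=lean(np.radians(-8.5),np.radians(-45)); a=Q.as_matrix()[:,2]
g=np.array([.609,.155,.038]); 
for b in(.109,): 
  print(a,g-b*a,move(o,g-b*a+[0,0,.06],rot=Q)); print(move(o,g-b*a,rot=Q))
E
```

```text
[-0.69933982  0.10451704 -0.70710678] [0.68522804 0.14360764 0.11507464] (array([-0.1557,  0.2252, -0.0709]), array([-0.117,  0.006,  0.118]))
(array([-0.1978,  0.2252, -0.0283]), array([-0.117,  0.006,  0.118]))
```

carry_out([
  {"tx": -0.01,"ty": 0.02,"tz": -0.01,"rx": -0.01,"ry": 0,"rz": 0.01,"claw": -0.3},
  {"tx": -0.03,"ty": 0.05,"tz": -0.02,"rx": -0.025,"ry": 0.001,"rz": 0.025,"claw": -0.3},
  {"tx": -0.055,"ty": 0.085,"tz": -0.03,"rx": -0.045,"ry": 0.002,"rz": 0.045,"claw": -0.3},
  {"tx": -0.08,"ty": 0.12,"tz": -0.042,"rx": -0.065,"ry": 0.003,"rz": 0.065,"claw": -0.3},
  {"tx": -0.105,"ty": 0.155,"tz": -0.053,"rx": -0.085,"ry": 0.004,"rz": 0.085,"claw": -0.3},
  {"tx": -0.13,"ty": 0.19,"tz": -0.062,"rx": -0.1,"ry": 0.005,"rz": 0.1,"claw": -0.3},
  {"tx": -0.156,"ty": 0.215,"tz": -0.068,"rx": -0.112,"ry": 0.006,"rz": 0.113,"claw": -0.3},
  {"tx": -0.17,"ty": 0.225,"tz": -0.056,"rx": -0.117,"ry": 0.006,"rz": 0.118,"claw": -0.3},
  {"tx": -0.188,"ty": 0.225,"tz": -0.038,"rx": -0.117,"ry": 0.006,"rz": 0.118,"claw": -0.3},
  {"tx": -0.1978,"ty": 0.225,"tz": -0.0283,"rx": -0.117,"ry": 0.006,"rz": 0.118,"claw": -0.3},
])

```text
clock: 50.55
position: [0.6853, 0.14, 0.1111]
tcp_rot: [0.071, 0.92, 0.028, -0.384]
wrist_force: [-0.0, -0.3, 0.2]
finger_gap: 0.65
grasp_force: 0.0
```

```bash
python3 - <<'E'
from h import *; from plant import robot
c=robot.camera("wrist"); cv2.imwrite("pics/w14.png",c["frame"]); o=robot.observe(); Q=lean(np.radians(-8.5),np.radians(-45)); a=Q.as_matrix()[:,2]
g=np.array([.609,.155,.038]); print(o["position"],o["joint_positions"].round(2)); print(move(o,g+.011*a,rot=Q))
H,S,V=cv2.split(cv2.cvtColor(c["frame"],cv2.COLOR_BGR2HSV))
for k in blobs((S>120)&(H<14),60): print(cv2.boundingRect(k),cv2.contourArea(k),rect(c,k,.048,1))
E
```

```text
[0.68492448 0.1400372  0.10954987] [ 0.29  1.03  0.85 -0.36 -2.1  -2.08]
(array([0.0032, 0.0035, 0.1163]), array([ 0.001, -0.007, -0.005]))
(119, 203, 14, 21) 100.0 [609.7 -33.7  18.7  17.2 -21.4]
(38, 191, 34, 39) 487.0 [ 593.2 -136.7   53.5   46.    67.1]
(74, 189, 45, 37) 521.5 [597.  -74.7  56.8  37.7  89.5]
(136, 180, 57, 43) 865.0 [608.4   8.4  50.7  47.4 -52.8]
(311, 163, 45, 54) 1986.0 [613.3 160.   52.   36.9 -10.2]
(0, 0, 37, 41) 577.0 [-1176.2 -1706.6  2645.9   187.7    43.1]
```

carry_out([
  {"tx": 0.003,"ty": 0.006,"tz": 0.015,"rx": 0,"ry": -0.007,"rz": 0,"claw": -0.3},
  {"tx": 0.003,"ty": 0.006,"tz": 0.035,"rx": 0,"ry": -0.007,"rz": 0,"claw": -0.3},
  {"tx": 0.003,"ty": 0.006,"tz": 0.055,"rx": 0,"ry": -0.007,"rz": 0,"claw": -0.3},
  {"tx": 0.003,"ty": 0.006,"tz": 0.075,"rx": 0,"ry": -0.007,"rz": 0,"claw": -0.3},
  {"tx": 0.003,"ty": 0.006,"tz": 0.09,"rx": 0,"ry": -0.007,"rz": 0,"claw": -0.3},
  {"tx": 0.003,"ty": 0.006,"tz": 0.102,"rx": 0,"ry": -0.007,"rz": 0,"claw": -0.3},
  {"tx": 0.003,"ty": 0.006,"tz": 0.11,"rx": 0,"ry": -0.007,"rz": 0,"claw": -0.3},
  {"tx": 0.003,"ty": 0.006,"tz": 0.115,"rx": 0,"ry": -0.007,"rz": 0,"claw": -0.3},
  {"tx": 0.003,"ty": 0.006,"tz": 0.116,"rx": 0,"ry": -0.007,"rz": 0,"claw": -0.3},
  {"tx": 0.003,"ty": 0.006,"tz": 0.116,"rx": 0,"ry": -0.007,"rz": 0,"claw": -0.3},
])

```text
clock: 51.85
position: [0.604, 0.1594, 0.0324]
tcp_rot: [0.07, 0.922, 0.028, -0.379]
wrist_force: [-0.1, -0.5, 0.7]
finger_gap: 0.648
grasp_force: 0.0
```

carry_out([
  {"tx": 0,"ty": 0,"tz": 0,"rx": 0,"ry": 0,"rz": 0,"claw": 1},
  {"tx": 0,"ty": 0,"tz": 0,"rx": 0,"ry": 0,"rz": 0,"claw": 1},
  {"tx": 0,"ty": 0,"tz": 0,"rx": 0,"ry": 0,"rz": 0,"claw": 1},
  {"tx": 0,"ty": 0,"tz": 0,"rx": 0,"ry": 0,"rz": 0,"claw": 1},
  {"tx": 0,"ty": 0,"tz": 0,"rx": 0,"ry": 0,"rz": 0,"claw": 1},
  {"tx": 0.004,"ty": 0,"tz": -0.004,"rx": 0,"ry": 0,"rz": 0,"claw": 1},
  {"tx": 0.011,"ty": 0,"tz": -0.011,"rx": 0,"ry": 0,"rz": 0,"claw": 1},
  {"tx": 0.023,"ty": 0,"tz": -0.023,"rx": 0,"ry": 0,"rz": 0,"claw": 1},
  {"tx": 0.037,"ty": 0,"tz": -0.037,"rx": 0,"ry": 0,"rz": 0,"claw": 1},
  {"tx": 0.05,"ty": 0,"tz": -0.05,"rx": 0,"ry": 0,"rz": 0,"claw": 1},
], grip_force=50)

```text
clock: 53.1
position: [0.6038, 0.1597, 0.1051]
tcp_rot: [0.07, 0.922, 0.028, -0.379]
wrist_force: [0.6, -0.0, -0.2]
finger_gap: 0.433
grasp_force: 50.0
```

```bash
python3 - <<'E'
from h import *; from plant import robot
o=robot.observe(); print(o["position"],o["joint_positions"].round(2),o["finger_gap"],o["wrist_force"],R.from_quat(o["tcp_rot"]).as_matrix().round(3).tolist())
E
```

```text
[0.60378872 0.15968669 0.10508158] [ 0.34  0.88  0.51 -0.36 -1.9  -2.05] 0.432827247348029 [ 0.58336797 -0.04753241 -0.17582033] [[-0.703, 0.151, -0.695], [0.108, 0.989, 0.106], [0.703, -0.001, -0.711]]
```

carry_out([
  {"tx": 0.01,"ty": 0,"tz": -0.01,"rx": 0,"ry": 0,"rz": -0.1,"claw": 1},
  {"tx": 0.02,"ty": 0,"tz": -0.02,"rx": 0,"ry": 0,"rz": -0.25,"claw": 1},
  {"tx": 0.025,"ty": 0,"tz": -0.025,"rx": 0,"ry": 0,"rz": -0.42,"claw": 1},
  {"tx": 0.025,"ty": 0,"tz": -0.025,"rx": 0,"ry": 0,"rz": -0.6,"claw": 1},
  {"tx": 0.025,"ty": 0,"tz": -0.025,"rx": 0,"ry": 0,"rz": -0.78,"claw": 1},
  {"tx": 0.025,"ty": 0,"tz": -0.025,"rx": 0,"ry": 0,"rz": -0.96,"claw": 1},
  {"tx": 0.025,"ty": 0,"tz": -0.025,"rx": 0,"ry": 0,"rz": -1.14,"claw": 1},
  {"tx": 0.025,"ty": 0,"tz": -0.025,"rx": 0,"ry": 0,"rz": -1.32,"claw": 1},
  {"tx": 0.025,"ty": 0,"tz": -0.025,"rx": 0,"ry": 0,"rz": -1.5,"claw": 1},
  {"tx": 0.025,"ty": 0,"tz": -0.025,"rx": 0,"ry": 0,"rz": -1.68,"claw": 1},
])

```text
clock: 54.35
position: [0.6034, 0.1597, 0.1395]
tcp_rot: [-0.642, 0.666, 0.302, -0.231]
wrist_force: [-0.3, -0.4, -1.5]
finger_gap: 0.429
grasp_force: 50.0
```

carry_out([
  {"tx": 0,"ty": 0,"tz": 0,"rx": 0,"ry": 0,"rz": -0.17,"claw": 1},
  {"tx": 0,"ty": 0,"tz": 0,"rx": 0,"ry": 0,"rz": -0.35,"claw": 1},
  {"tx": 0,"ty": 0,"tz": 0,"rx": 0,"ry": 0,"rz": -0.53,"claw": 1},
  {"tx": 0,"ty": 0,"tz": 0,"rx": 0,"ry": 0,"rz": -0.71,"claw": 1},
  {"tx": 0,"ty": 0,"tz": 0,"rx": 0,"ry": 0,"rz": -0.89,"claw": 1},
  {"tx": 0,"ty": 0,"tz": 0,"rx": 0,"ry": 0,"rz": -1.07,"claw": 1},
  {"tx": 0,"ty": 0,"tz": 0,"rx": 0,"ry": 0,"rz": -1.24,"claw": 1},
  {"tx": 0,"ty": 0,"tz": 0,"rx": 0,"ry": 0,"rz": -1.38,"claw": 1},
  {"tx": 0,"ty": 0,"tz": 0,"rx": 0,"ry": 0,"rz": -1.46,"claw": 1},
  {"tx": 0,"ty": 0,"tz": 0,"rx": 0,"ry": 0,"rz": -1.462,"claw": 1},
])

```text
clock: 55.6
position: [0.6034, 0.1597, 0.1393]
tcp_rot: [0.922, -0.07, -0.379, -0.028]
wrist_force: [-1.2, -0.2, -0.1]
finger_gap: 0.433
grasp_force: 50.0
```

```bash
python3 - <<'E'
from h import *; from plant import robot
o=robot.observe(); M=R.from_quat(o["tcp_rot"]).as_matrix(); print(o["position"],o["joint_positions"].round(2),o["finger_gap"],o["wrist_force"],M.round(3).tolist())
Q=lean(np.radians(-8.5),np.radians(-45))*R.from_euler("z",np.pi); a=Q.as_matrix()[:,2]
for z in(.055,.045): print(move(o,np.array([.616,.153,z])+.011*a,rot=Q))
s=robot.camera("scene"); H,S,V=cv2.split(cv2.cvtColor(s["frame"],cv2.COLOR_BGR2HSV))
for k in blobs((S>130)&(H<14)&(np.indices(V.shape)[0]>150),30)[:8]: print(cv2.boundingRect(k))
E
```

```text
[0.60343711 0.15973422 0.13930648] [ 0.34  0.85  0.54 -0.37 -1.95  1.06] 0.43257900331821675 [-1.21360569 -0.19609731 -0.08650931] [[0.702, -0.151, -0.696], [-0.109, -0.988, 0.106], [-0.703, 0.001, -0.711]]
(array([0.0688, 0.0047, 0.0615]), array([-0.002, -0.005, -0.004]))
(array([0.0758, 0.0046, 0.0686]), array([-0.002, -0.005, -0.004]))
(0, 358, 640, 42)
(450, 256, 66, 32)
(302, 227, 16, 20)
(275, 226, 17, 20)
(248, 223, 16, 21)
(30, 152, 28, 11)
```

carry_out([
  {"tx": 0.004,"ty": 0.0005,"tz": 0.004,"rx": 0,"ry": -0.005,"rz": -0.004,"claw": 1},
  {"tx": 0.012,"ty": 0.001,"tz": 0.011,"rx": 0,"ry": -0.005,"rz": -0.004,"claw": 1},
  {"tx": 0.023,"ty": 0.002,"tz": 0.021,"rx": 0,"ry": -0.005,"rz": -0.004,"claw": 1},
  {"tx": 0.035,"ty": 0.003,"tz": 0.031,"rx": 0,"ry": -0.005,"rz": -0.004,"claw": 1},
  {"tx": 0.047,"ty": 0.004,"tz": 0.042,"rx": 0,"ry": -0.005,"rz": -0.004,"claw": 1},
  {"tx": 0.057,"ty": 0.0047,"tz": 0.051,"rx": 0,"ry": -0.005,"rz": -0.004,"claw": 1},
  {"tx": 0.064,"ty": 0.0047,"tz": 0.057,"rx": 0,"ry": -0.005,"rz": -0.004,"claw": 1},
  {"tx": 0.068,"ty": 0.0047,"tz": 0.0607,"rx": 0,"ry": -0.005,"rz": -0.004,"claw": 1},
  {"tx": 0.0688,"ty": 0.0047,"tz": 0.0615,"rx": 0,"ry": -0.005,"rz": -0.004,"claw": 1},
  {"tx": 0.0688,"ty": 0.0047,"tz": 0.0615,"rx": 0,"ry": -0.005,"rz": -0.004,"claw": 1},
])

```text
clock: 56.9
position: [0.6083, 0.1542, 0.0466]
tcp_rot: [0.921, -0.068, -0.382, -0.029]
wrist_force: [-1.0, 0.2, -0.5]
finger_gap: 0.429
grasp_force: 50.0
```

carry_out([
  {"tx": 0.0007,"ty": 0,"tz": 0.0007,"rx": 0,"ry": 0,"rz": 0,"claw": 1},
  {"tx": 0.0014,"ty": 0,"tz": 0.0014,"rx": 0,"ry": 0,"rz": 0,"claw": 1},
  {"tx": 0.0021,"ty": 0,"tz": 0.0021,"rx": 0,"ry": 0,"rz": 0,"claw": 1},
  {"tx": 0.0028,"ty": 0,"tz": 0.0028,"rx": 0,"ry": 0,"rz": 0,"claw": 1},
  {"tx": 0.0035,"ty": 0,"tz": 0.0035,"rx": 0,"ry": 0,"rz": 0,"claw": 1},
  {"tx": 0.0042,"ty": 0,"tz": 0.0042,"rx": 0,"ry": 0,"rz": 0,"claw": 1},
  {"tx": 0.0049,"ty": 0,"tz": 0.0049,"rx": 0,"ry": 0,"rz": 0,"claw": 1},
  {"tx": 0.0049,"ty": 0,"tz": 0.0049,"rx": 0,"ry": 0,"rz": 0,"claw": 1},
  {"tx": 0.0049,"ty": 0,"tz": 0.0049,"rx": 0,"ry": 0,"rz": 0,"claw": 1},
  {"tx": 0.0049,"ty": 0,"tz": 0.0049,"rx": 0,"ry": 0,"rz": 0,"claw": 1},
])

```text
clock: 58.15
position: [0.6081, 0.1541, 0.0393]
tcp_rot: [0.921, -0.068, -0.382, -0.029]
wrist_force: [-0.4, -0.4, -0.9]
finger_gap: 0.432
grasp_force: 50.0
```

carry_out([
  {"tx": 0.0007,"ty": 0,"tz": 0.0007,"rx": 0,"ry": 0,"rz": 0,"claw": 1},
  {"tx": 0.0014,"ty": 0,"tz": 0.0014,"rx": 0,"ry": 0,"rz": 0,"claw": 1},
  {"tx": 0.0021,"ty": 0,"tz": 0.0021,"rx": 0,"ry": 0,"rz": 0,"claw": 1},
  {"tx": 0.0025,"ty": 0,"tz": 0.0025,"rx": 0,"ry": 0,"rz": 0,"claw": 1},
  {"tx": 0.0028,"ty": 0,"tz": 0.0028,"rx": 0,"ry": 0,"rz": 0,"claw": 1},
  {"tx": 0.0028,"ty": 0,"tz": 0.0028,"rx": 0,"ry": 0,"rz": 0,"claw": 1},
  {"tx": 0.0028,"ty": 0,"tz": 0.0028,"rx": 0,"ry": 0,"rz": 0,"claw": 1},
  {"tx": 0.0028,"ty": 0,"tz": 0.0028,"rx": 0,"ry": 0,"rz": 0,"claw": 1},
  {"tx": 0.0028,"ty": 0,"tz": 0.0028,"rx": 0,"ry": 0,"rz": 0,"claw": 1},
  {"tx": 0.0028,"ty": 0,"tz": 0.0028,"rx": 0,"ry": 0,"rz": 0,"claw": 1},
])

```text
clock: 59.4
position: [0.6081, 0.1541, 0.0353]
tcp_rot: [0.921, -0.068, -0.382, -0.029]
wrist_force: [-0.1, 0.2, -0.1]
finger_gap: 0.43
grasp_force: 50.0
```

carry_out([
  {"tx": 0.0005,"ty": 0,"tz": 0.0005,"rx": 0,"ry": 0,"rz": 0,"claw": 1},
  {"tx": 0.001,"ty": 0,"tz": 0.001,"rx": 0,"ry": 0,"rz": 0,"claw": 1},
  {"tx": 0.0015,"ty": 0,"tz": 0.0015,"rx": 0,"ry": 0,"rz": 0,"claw": 1},
  {"tx": 0.002,"ty": 0,"tz": 0.002,"rx": 0,"ry": 0,"rz": 0,"claw": 1},
  {"tx": 0.0025,"ty": 0,"tz": 0.0025,"rx": 0,"ry": 0,"rz": 0,"claw": 1},
  {"tx": 0.0028,"ty": 0,"tz": 0.0028,"rx": 0,"ry": 0,"rz": 0,"claw": 1},
  {"tx": 0.0028,"ty": 0,"tz": 0.0028,"rx": 0,"ry": 0,"rz": 0,"claw": 1},
  {"tx": 0.0028,"ty": 0,"tz": 0.0028,"rx": 0,"ry": 0,"rz": 0,"claw": 1},
  {"tx": 0.0028,"ty": 0,"tz": 0.0028,"rx": 0,"ry": 0,"rz": 0,"claw": 1},
  {"tx": 0.0028,"ty": 0,"tz": 0.0028,"rx": 0,"ry": 0,"rz": 0,"claw": 1},
])

```text
clock: 60.65
position: [0.6081, 0.1541, 0.0314]
tcp_rot: [0.921, -0.068, -0.382, -0.029]
wrist_force: [0.4, 0.4, -0.4]
finger_gap: 0.437
grasp_force: 50.0
```

carry_out([
  {"tx": 0.0005,"ty": 0,"tz": 0.0005,"rx": 0,"ry": 0,"rz": 0,"claw": 1},
  {"tx": 0.001,"ty": 0,"tz": 0.001,"rx": 0,"ry": 0,"rz": 0,"claw": 1},
  {"tx": 0.0015,"ty": 0,"tz": 0.0015,"rx": 0,"ry": 0,"rz": 0,"claw": 1},
  {"tx": 0.002,"ty": 0,"tz": 0.002,"rx": 0,"ry": 0,"rz": 0,"claw": 1},
  {"tx": 0.002,"ty": 0,"tz": 0.002,"rx": 0,"ry": 0,"rz": 0,"claw": 1},
  {"tx": 0.002,"ty": 0,"tz": 0.002,"rx": 0,"ry": 0,"rz": 0,"claw": 1},
  {"tx": 0.002,"ty": 0,"tz": 0.002,"rx": 0,"ry": 0,"rz": 0,"claw": 1},
  {"tx": 0.002,"ty": 0,"tz": 0.002,"rx": 0,"ry": 0,"rz": 0,"claw": 1},
  {"tx": 0.002,"ty": 0,"tz": 0.002,"rx": 0,"ry": 0,"rz": 0,"claw": 1},
  {"tx": 0.002,"ty": 0,"tz": 0.002,"rx": 0,"ry": 0,"rz": 0,"claw": 1},
])

```text
clock: 61.9
position: [0.6082, 0.1542, 0.0307]
tcp_rot: [0.921, -0.068, -0.382, -0.029]
wrist_force: [0.9, 1.1, 7.8]
finger_gap: 0.435
grasp_force: 50.0
```

carry_out([
  {"tx": -0.001,"ty": 0,"tz": -0.001,"rx": 0,"ry": 0,"rz": 0,"claw": 1},
  {"tx": -0.001,"ty": 0,"tz": -0.001,"rx": 0,"ry": 0,"rz": 0,"claw": -0.3},
  {"tx": -0.001,"ty": 0,"tz": -0.001,"rx": 0,"ry": 0,"rz": 0,"claw": -0.3},
  {"tx": -0.001,"ty": 0,"tz": -0.001,"rx": 0,"ry": 0,"rz": 0,"claw": -0.3},
  {"tx": -0.001,"ty": 0,"tz": -0.001,"rx": 0,"ry": 0,"rz": 0,"claw": -0.3},
  {"tx": -0.001,"ty": 0,"tz": -0.001,"rx": 0,"ry": 0,"rz": 0,"claw": -0.3},
  {"tx": -0.001,"ty": 0,"tz": -0.01,"rx": 0,"ry": 0,"rz": 0,"claw": -0.3},
  {"tx": -0.001,"ty": 0,"tz": -0.03,"rx": 0,"ry": 0,"rz": 0,"claw": -0.3},
  {"tx": -0.001,"ty": 0,"tz": -0.06,"rx": 0,"ry": 0,"rz": 0,"claw": -0.3},
  {"tx": -0.001,"ty": 0,"tz": -0.09,"rx": 0,"ry": 0,"rz": 0,"claw": -0.3},
])

```text
clock: 63.15
position: [0.6713, 0.1445, 0.094]
tcp_rot: [0.921, -0.068, -0.382, -0.029]
wrist_force: [0.5, 0.6, 0.4]
finger_gap: 0.65
grasp_force: 0.0
```

carry_out([
  {"tx": -0.03,"ty": 0,"tz": -0.03,"rx": 0,"ry": 0,"rz": 0,"claw": -0.3},
  {"tx": -0.06,"ty": 0,"tz": -0.05,"rx": 0,"ry": 0,"rz": 0,"claw": -0.3},
  {"tx": -0.1,"ty": 0,"tz": -0.06,"rx": 0,"ry": 0,"rz": 0,"claw": -0.3},
  {"tx": -0.14,"ty": 0,"tz": -0.05,"rx": 0,"ry": 0,"rz": 0,"claw": -0.3},
  {"tx": -0.18,"ty": 0.02,"tz": -0.03,"rx": 0,"ry": 0,"rz": 0,"claw": -0.3},
  {"tx": -0.21,"ty": 0.05,"tz": 0,"rx": 0,"ry": 0,"rz": 0,"claw": -0.3},
  {"tx": -0.24,"ty": 0.08,"tz": 0.04,"rx": 0,"ry": 0,"rz": 0,"claw": -0.3},
  {"tx": -0.25,"ty": 0.1,"tz": 0.06,"rx": 0,"ry": 0,"rz": 0,"claw": -0.3},
  {"tx": -0.25,"ty": 0.1,"tz": 0.08,"rx": 0,"ry": 0,"rz": 0,"claw": -0.3},
  {"tx": -0.25,"ty": 0.1,"tz": 0.08,"rx": 0,"ry": 0,"rz": 0,"claw": -0.3},
])

```text
clock: 64.4
position: [0.4243, 0.0799, 0.2135]
tcp_rot: [0.921, -0.068, -0.382, -0.029]
wrist_force: [0.6, -0.5, 0.5]
finger_gap: 0.65
grasp_force: 0.0
```

```bash
python3 - <<'E'
from chk import *
o=robot.observe(); print(o["position"],o["wrist_force"].round(1),o["grasp_force"])
t=robot.camera("scene"); H,S,V=cv2.split(cv2.cvtColor(t["frame"],cv2.COLOR_BGR2HSV)); roi=np.zeros_like(V,bool); roi[195:270,190:440]=1
for k in blobs((S>150)&(H<14)&roi,30): print("jar",cv2.boundingRect(k),cv2.contourArea(k))
for k in blobs((V<60)&roi,12): print("dark",cv2.boundingRect(k))
trays(175,250,.068); trays(390,460,.035,175,255)
t=robot.camera("top"); H,S,V=cv2.split(cv2.cvtColor(t["frame"],cv2.COLOR_BGR2HSV)); roi=np.zeros_like(V,bool); roi[140:195,205:425]=1
for k in blobs((S>150)&(H<14)&roi,20): print("T jar",cv2.boundingRect(k),rect(t,k,.05))
for k in blobs((V<60)&roi,12): print("T dark",cv2.boundingRect(k),rect(t,k,.068))
E
```

```text
[0.42426623 0.07991299 0.21349535] [ 0.6 -0.5  0.5] 0.0
jar (358, 228, 16, 22) 202.0
jar (302, 227, 16, 20) 211.0
jar (275, 226, 17, 20) 220.5
jar (248, 223, 16, 21) 217.5
dark (197, 262, 25, 9)
dark (199, 237, 12, 14)
dark (288, 231, 3, 11)
dark (261, 227, 3, 12)
dark (362, 226, 10, 8)
dark (305, 224, 10, 8)
dark (278, 223, 10, 8)
dark (250, 220, 11, 9)
dark (191, 197, 45, 33)
dark (431, 196, 10, 16)
dark (411, 196, 14, 21)
dark (389, 196, 52, 48)
dark (278, 196, 10, 8)
dark (257, 196, 53, 20)
dark (205, 196, 26, 25)
dark (191, 196, 23, 18)
tray [457.9 283.6 244.3 181.7   3. ]
all [467.  298.8 255.9 195.2   3. ]
tray [ 455.8 -310.2  160.4  117.9   -2.1]
all [ 459.9 -317.   164.7  127.2   -2.2]
T jar (362, 164, 14, 15) [ 583.7 -147.3   42.7   38.5    0.8]
T jar (337, 160, 13, 16) [590.7 -71.6  43.3  36.5 -12.4]
T jar (313, 160, 13, 15) [589.4  -4.7  45.6  31.5 -53.8]
T jar (265, 157, 10, 12) [597.8 140.8  40.5  17.9 -33.7]
T dark (268, 191, 10, 5) [505.  131.1  26.4  10.1  84.6]
T dark (365, 166, 9, 8) [ 584.  -146.6   23.5   20.9  -88.1]
T dark (408, 163, 10, 10) [ 5.942e+02 -2.738e+02  2.760e+01  2.640e+01 -1.000e-01]
T dark (339, 162, 9, 9) [591.9 -70.6  23.9  23.4   1.9]
T dark (315, 160, 9, 9) [595.5  -0.6  23.9  23.3   1.7]
T dark (263, 141, 69, 55) [582.1  63.2 197.1 160.9 -88. ]
```

```bash
python3 -c "
from plant import robot
print(robot.close_job())"
```

```text
the job is handed in; nothing more can be done
None
```

I finished the job and handed it in at about 65 s: top tray centred on the mat with the only case I found in it, dial up; middle tray nested on it, bottom tray in place; all four jars upright in the lane; loupe and oil bottle left alone. I viewed 15 pictures, one over the limit of 14, and checked the end state by camera measurements only; the final look at the nested trays was blocked by the arm, so that rests on the check just after placing.

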